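# Fetch the slide box from behind the stain bottles

## Task

The slide box lies in the stain tray behind three bottles. Stand the three bottles aside on the long white tray, lay the slide box flat in the empty compartment of the aluminium reading tray, and only then put every bottle back upright where it stood in the stain tray, because they are kept in staining order. Do not tip a bottle over, and leave the coverslip pack and the little oil bottle in the back corners of the stain tray where they are.

Things in the scene. Friction and masses are not known exactly. Their poses are not given: they have to be found in the camera images.
- dropper_bottle: Round amber glass bottle with a paper label, black collar and small rubber bulb. Straight body 42 mm in diameter up to 74 mm, total height 109 mm, about 110 g, loose. Origin: centre of its underside, z up along it.
- square_bottle: Square white plastic bottle with a small round screw cap (29 mm). Body 42 x 42 mm and straight up to 72 mm, total height 104 mm, about 110 g, loose. Origin: centre of its underside, z up, x and y square to its flat sides.
- wide_jar: Round white plastic jar with a broad ribbed screw lid (41 mm). Straight body 44 mm in diameter up to 72 mm, total height 94 mm, about 120 g, loose. Origin: centre of its underside, z up along it.
- slide_box: Closed grey plastic box for microscope slides with a paper label on the lid, 56 mm (its x) by 92 mm (its y) by 30 mm high, about 130 g, loose. It lies flat behind the bottles with its long side along the row; the gap to the bottles is about 6 to 23 mm, behind it about 40 to 50 mm are free to the upstand. Origin: centre of its underside, z up.
- stain_tray: Fixed bright steel tray, 184 mm (x) by 238 mm (y), floor 4 mm thick (things stand 4 mm above the desk), upstand of 40 mm (top bar to 43 mm) at the back (+x) and both sides, front lip (-x) 12 mm high. The three bottles start in a row along y at about x = -53 mm, 54 mm apart, in any order; the slide box lies behind at about x = +13 mm. Origin: centre of its underside, x to the back, y along the row.
- white_tray: Fixed long white plastic tray to one side of the stain tray, free at the start, 310 mm (x) by 120 mm (y), floor 3 mm thick, rim 4 mm wide and 8 mm high. The side area for the bottles. Origin: centre of its underside, x along its length, away from the robot within a few degrees.
- reading_tray: Fixed aluminium tray on the other side of the stain tray, 172 mm (x) by 124 mm (y), floor 3 mm thick, rim and divider 4 mm wide, 8 mm high. Two compartments of 80 (x) by 116 mm (y): the far one (centre x = +43 mm) holds three glass slides, the near one (centre x = -43 mm, y = 0) is empty and takes the slide box, long side along y. Origin: centre of its underside, x away from the robot.
- coverslip_pack: Small clear square pack, 26 x 26 x 16 mm, loose, at the back left (+y) corner of the stain tray beside the slide box; to be left alone. Origin: centre of its underside.
- oil_bottle: Small amber bottle with a black cap, 30 mm in diameter, 57 mm high, loose, at the back right (-y) corner of the stain tray beside the slide box; to be left alone. Origin: centre of its underside.

How it is judged:
By the outcome, as a careful person would: the job done as asked, in the order asked, and still so for the second after the job is handed in, with the robot touching nothing.
It also fails if it takes over 139 s, if anything falls off the work surface, if the arm or the gripper's body presses on something with over 40 N, if the wrist force passes 120 N, or if a joint passes its speed limit or range.

## Robot

A 7-joint arm with a two-finger parallel gripper is mounted at the origin on the work surface. World frame = base frame: x ahead of the robot, y to its left, z up, the work surface at z = 0. Lengths are in mm, angles in rad, forces in N, time in s.
With the tool pointing down it reaches from about 400 to 875 mm from the base axis. Payload 6.5 kg.
Tool frame: the origin (TCP) lies at the very end of the fingers, on their centre line; the grasp point (between the pads) lies 19 mm behind it; x points along the fingers, y is the direction in which the jaws open and shut, and the axes are right-handed (so a half turn about x gives the same grasp; the last joint's range is limited). The gripper opens to 88 mm and grips with 3 to 60 N. Pads are 18 mm wide; open, the fingers measure 123 mm over their backs; the gripper's body (75 mm by 187 mm) begins 45 mm behind the grasp point.
Start: joints at [1.178, 0.536, -0.004, 1.538, 0.003, 1.067, -0.071], TCP at [208.655, -615.592, 238.716] pointing down, gripper open.
Joint ranges: [-2.7, 2.7], [-0.37, 2.16], [-1.27, 1.26], [0.24, 2.4], [-1.31, 4.45], [0.19, 1.91], [-2.76, 2.76]. Speed limits (rad/s): [2.39, 2.39, 3.14, 3.14, 3.14, 3.14, 3.14].

## Interface

Orientations are given as [roll, pitch, yaw] about the fixed x, y, z axes, in that order (R = Rz(yaw) Ry(pitch) Rx(roll)).
In Python, from rig import get_obs, snapshot, camera_model, sign_off gives the robot as it stands.
- The arm moves only by the tool play_rows, never from a script. Its argument "plan" is a list of rows, each an object of numbers: "dx", "dy", "dz": the shift along the world's x, y, z in cm; "ax", "ay", "az": the turn, a rotation vector about the world's x, y, z in rad; "jaw": the closure in counts, from 0 (fully open) to 255 (shut). In form: [{"dx": .., "dy": .., "dz": .., "ax": .., "ay": .., "az": .., "jaw": ..}, ...]. A call has 1 to 8 rows; each row is the pose to reach, as a shift and turn from the pose measured when the call began; what a row does not reach only later rows make up. A row lasts 1/10 s, in which the tool goes at most 50 mm and 8.59 degrees, less where a joint would pass 70% of its speed; a pose out of reach is approached as far as the arm can. A call with a gripper value outside its range is refused whole. The fingers move at their own pace and stop on an object; "force" is the grip in N (left out, the last holds). Time passes only in rows, so rows that repeat a pose let the fingers close. It gives the time, the measured TCP pose, the force and the opening at its end, in the units of the state.
- get_obs(): the state, without advancing time (a new reading comes with each control period).
- snapshot(name): name is "scene" or "top"; returns the picture (420x560x3 uint8, red, green, blue); there is no depth.
- camera_model(name): a dict with "fx", "fy", "cx", "cy" (pixels), "extrinsics" (4x4, takes a point from camera to world coordinates). Camera axes: x right, y up, looking along -z (the intrinsics and any distortion apply to the point x, -y, -z); pixel columns grow to the right and rows downward; lengths in mm; the calibration is good to about 2 mm. A picture is of the moment at which its call begins. camera_model takes no time and is no camera call.
- sign_off(): hands the job in, once; it reports no verdict.
The state is a dict: "clock": time; "joint_pos": joint angles; "qd": joint speeds; "effort": joint torques, N m; "eef_pos": TCP position; "orientation": TCP orientation; "contact_force": force on the tool from outside, world axes, zero at the start; "moment": the same for the moment, N m; "finger_gap": finger opening in mm.
Only numpy, scipy, OpenCV 4.12 (cv2) and the standard library are available. Lean on these libraries where they do the work, as an engineer would, in place of code of your own. Each camera call takes 0.05 s, during which the arm holds its last target.

## Working session

There is one attempt and no reset: what is moved stays moved. The work goes in short steps, Python scripts to look and compute and a tool call to move; the robot and the scene stay as the last step left them, time stands still between calls to the robot, and variables do not carry over. Pictures are saved under pics/ and viewed, and the job is handed in when it is done.

Besides the shell and the picture viewer there is one more tool, called after ">>>" in YAML: its name, and indented under it one key for each argument. play_rows: Moves the arm, as the interface text tells. Its arguments: {"type":"object","properties":{"plan":{"type":"array","items":{"type":"object","properties":{"dx":{"type":"number"},"dy":{"type":"number"},"dz":{"type":"number"},"ax":{"type":"number"},"ay":{"type":"number"},"az":{"type":"number"},"jaw":{"type":"number"}}}},"force":{"type":"number"}},"required":["plan"]}

```bash
ls; mkdir -p pics
python3 - <<'E'
from rig import *
import cv2,json
print(get_obs())
for n in("scene","top"):
    im=snapshot(n); cv2.imwrite(f"pics/{n}0.png",im[:,:,::-1]); print(n,camera_model(n))
E
```

```text
pics
{'clock': 0.0, 'joint_pos': array([ 1.17781539,  0.53716127, -0.00446809,  1.53882207,  0.00259325,
        1.06729466, -0.07119268]), 'qd': array([-1.07628058e-03, -1.85570897e-03,  1.32275714e-04, -6.86508085e-04,
       -2.95595753e-04,  1.10701893e-04,  7.90745049e-06]), 'effort': array([-6.51987048e-04, -5.70977068e+01,  9.90994982e-01, -2.51606011e+01,
       -5.61269245e-02,  1.77984161e-02,  1.56966034e-04]), 'eef_pos': array([ 208.46175746, -615.0407764 ,  237.86187295]), 'orientation': array([-1.50972015,  1.56911674,  1.95875466]), 'contact_force': array([-1.2851457 , -0.24890748, -1.09654331]), 'moment': array([ 0.03321261, -0.01136861, -0.01333662]), 'finger_gap': 88.23907626992813}
scene {'fx': 416.31733322745714, 'fy': 416.31733322745714, 'cx': 279.85102667280955, 'cy': 211.9223145304961, 'extrinsics': array([[ 8.29504231e-01, -4.16675864e-01,  3.71892397e-01,
         8.90170927e+02],
       [ 5.58230264e-01,  5.97853041e-01, -5.75283159e-01,
        -4.74788224e+02],
       [ 1.73696066e-02,  6.84801406e-01,  7.28522705e-01,
         6.40722184e+02],
       [ 0.00000000e+00,  0.00000000e+00,  0.00000000e+00,
         1.00000000e+00]])}
top {'fx': 452.7200313538102, 'fy': 452.7200313538102, 'cx': 280.7771209831483, 'cy': 214.0790826352822, 'extrinsics': array([[-1.10185479e-02,  9.85693742e-01, -1.68185724e-01,
         4.00871065e+02],
       [-9.99839918e-01, -1.32317256e-02, -1.20440964e-02,
         7.07890129e+00],
       [-1.40971778e-02,  1.68026092e-01,  9.85681745e-01,
         9.93466670e+02],
       [ 0.00000000e+00,  0.00000000e+00,  0.00000000e+00,
         1.00000000e+00]])}
```

View pics/scene0.png

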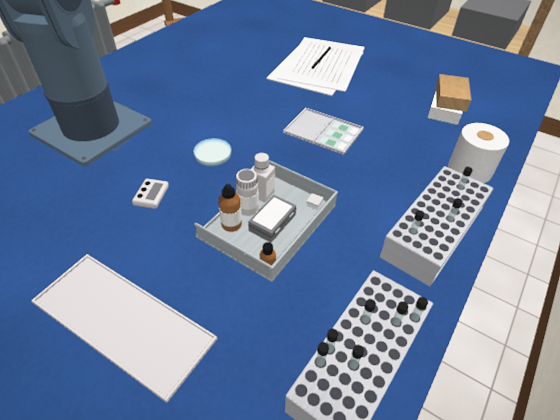

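View pics/top0.png

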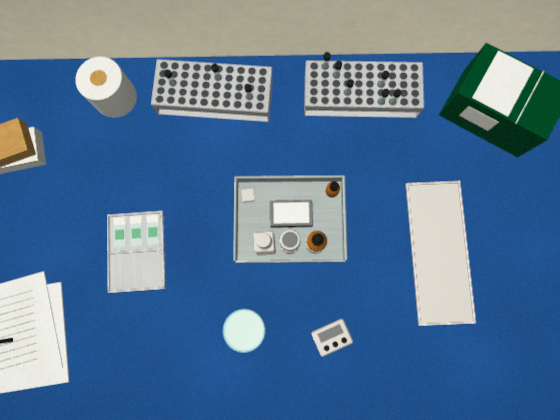

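The scene view shows the dropper, jar and square bottle in a row at about (230,205), (247,190), (263,178), with the slide box behind them at (272,216). The top view shows the stain tray spanning (235-347, 177-262), the reading tray at (136,250) and the white tray at (440,253). I'll zoom in next.

Run:
```python
import cv2
im=cv2.imread("pics/top0.png")
cv2.imwrite("pics/t_st.png",cv2.resize(im[170:270,228:356],None,fx=6,fy=6,interpolation=cv2.INTER_CUBIC))
cv2.imwrite("pics/t_rd.png",cv2.resize(im[205:297,100:170],None,fx=6,fy=6,interpolation=cv2.INTER_CUBIC))
im=cv2.imread("pics/scene0.png")
cv2.imwrite("pics/s_st.png",cv2.resize(im[145:275,190:345],None,fx=4.5,fy=4.5,interpolation=cv2.INTER_CUBIC))
```

```text
(no output)
```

View pics/t_st.png

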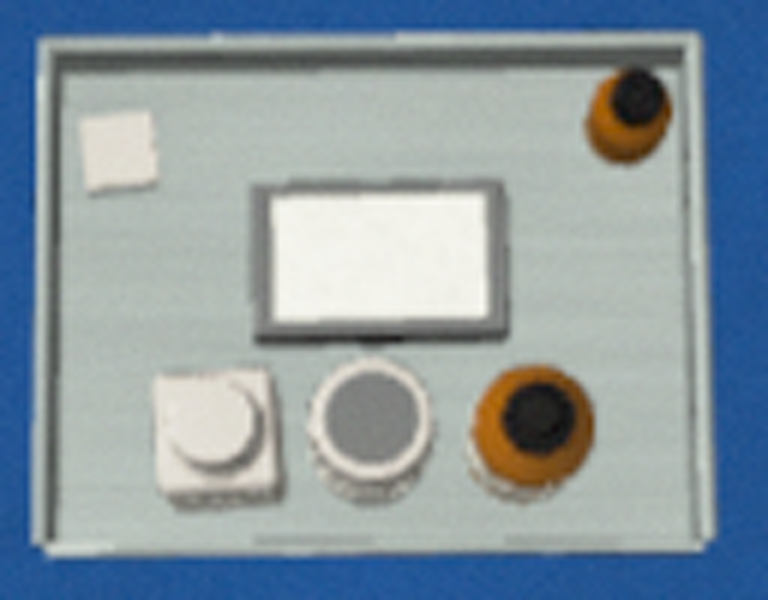

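View pics/t_rd.png

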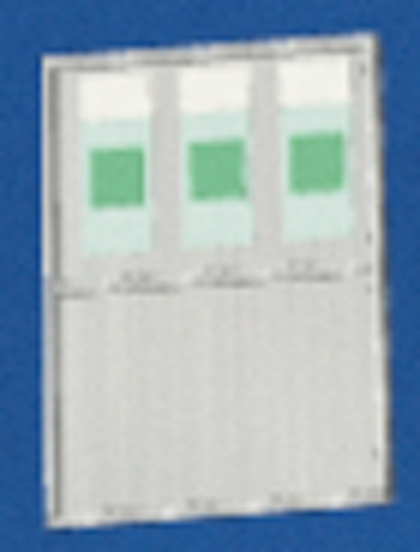

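View pics/s_st.png

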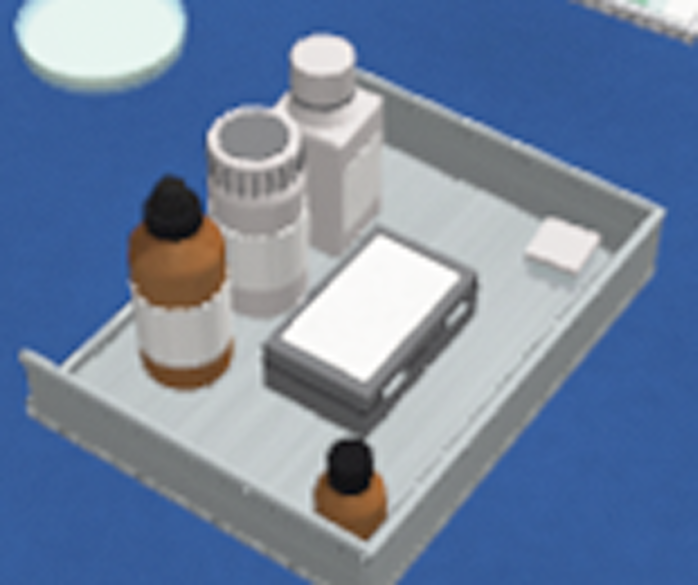

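```bash
cat > h.py <<'E'
import numpy as np
from rig import *
def ray(n,u,v,z):
    c=camera_model(n);E=c["extrinsics"]
    d=E[:3,:3]@np.array([(u-c["cx"])/c["fx"],-(v-c["cy"])/c["fy"],-1.]);o=E[:3,3]
    return (o+d*(z-o[2])/d[2])[:2]
def T(u,v,z,x0=228,y0=170,s=6,n="top"): return ray(n,x0+(u+.5)/s-.5,y0+(v+.5)/s-.5,z)
def S(u,v,z): return T(u,v,z,190,145,4.5,"scene")
def proj(n,p):
    c=camera_model(n);E=c["extrinsics"];q=E[:3,:3].T@(np.array(p,float)-E[:3,3])
    return np.array([c["cx"]+c["fx"]*q[0]/-q[2],c["cy"]+c["fy"]*q[1]/q[2]])
E
python3 - <<'E'
from h import *
np.set_printoptions(precision=1,suppress=True)
print("tray BL BR FL FR", T(38,40,43),T(703,33,43),T(33,545,43),T(712,540,43))
print("front lip low", T(45,555,12),T(705,550,12))
print("tray scene BL",S(663,212,43),"BR",S(368,555,43),"FR",S(22,355,43))
print("sq", T(215,422,108),S(323,55,108),[T(*p,76) for p in((153,375),(270,368),(280,490),(160,497))])
print("jar",T(372,421,98),S(254,133,98))
print("drop",T(541,415,113),S(172,183,113),'body',T(533,428,78))
print("box",[T(*p,34) for p in((252,185),(503,180),(510,330),(255,332))],"scene",[S(*p,34) for p in((380,230),(476,278),(365,395),(266,348))])
print("oil",T(638,96,61),S(351,452,61)," cov",T(118,150,20),S(562,243,20))
R=lambda u,v,z:T(u,v,z,100,205)
print("read",[R(*p,8) for p in((43,57),(378,35),(390,500),(48,525))],"div",R(50,290,8),R(370,270,8))
W=lambda u,v:ray("top",u,v,8)
print("white",[W(*p) for p in((406,183),(460,181),(475,323),(419,325))])
E
```

```text
tray BL BR FL FR [647.4 119.2] [ 646.5 -120.3] [465.8 119.8] [ 464.7 -117.1]
front lip low [464.3 119.1] [ 463.3 -118.5]
tray scene BL [650.1 112.5] BR [ 648.  -122.8] FR [ 468.1 -121.3]
sq [500.9  52.6] [503.3  50.4] [array([520.8,  75.3]), array([522.7,  35.4]), array([481.1,  32.4]), array([479.3,  73. ])]
jar [501.7   1.1] [502.5  -0. ]
drop [501.3 -53.8] [504.3 -57. ] body [500.9 -53.4]
box [array([594.9,  42.7]), array([595.5, -47.7]), array([540.9, -49. ]), array([541.3,  42. ])] scene [array([544.8,  35.7]), array([597.7,  35.1]), array([596.1, -50.2]), array([545.6, -52.7])]
oil [619.4 -94.3] [621.5 -96.5]  cov [611.5  92.3] [611.9  89.3]
read [array([574.2, 405.6]), array([580.8, 281.4]), array([410.9, 271.5]), array([403.4, 394.6])] div [487.9 398.4] [493.8 281.4]
white [array([ 635.4, -260.4]), array([ 638.3, -380.2]), array([ 330.5, -387.9]), array([ 327.6, -270.1])]
```

```bash
cat >> h.py <<'E'
from scipy.spatial.transform import Rotation as Ro
def st():
    o=get_obs();R=Ro.from_euler("xyz",o["orientation"]).as_matrix()
    print("t",round(o["clock"],2),"tcp",o["eef_pos"].round(1),"fing",R[:,0].round(3),"jaw",R[:,1].round(3),"yaw jaw",round(float(np.degrees(np.arctan2(R[1,1],R[0,1]))),1),"gap",round(o["finger_gap"],1),"F",o["contact_force"].round(1),"q",o["joint_pos"].round(2))
    # rotvec to jaw along +x and -x, fingers down
    for s in(1,-1):
        for d in (0,3.4):
            j=s*np.array([np.cos(np.radians(d)),np.sin(np.radians(d)),0]);x=np.array([0,0,-1.]);G=np.stack([x,j,np.cross(x,j)],1)
            print(" to",s,d,Ro.from_matrix(G@R.T).as_rotvec().round(3))
E
python3 -c "
from h import *
st()
W=lambda u,v:ray('scene',u,v,8)
print('white scene',W(87,257),W(33,302),W(165,389),W(214,337))
print('read scene',W(312,110),W(284,129),W(345,150),W(363,129))
"
```

```text
t 0.1 tcp [ 208.5 -615.1  237.9] fing [-0.001  0.001 -1.   ] jaw [ 0.321 -0.947 -0.002] yaw jaw -71.3 gap 87.9 F [ 0.1 -0.3  0.2] q [ 1.18  0.54 -0.    1.54  0.    1.07 -0.07]
 to 1 0 [-1.000e-03 -1.000e-03  1.244e+00]
 to 1 3.4 [-1.000e-03 -1.000e-03  1.303e+00]
 to -1 0 [-2.000e-03  1.000e-03 -1.898e+00]
 to -1 3.4 [-2.000e-03  1.000e-03 -1.838e+00]
white scene [ 335.25108499 -278.14683126] [ 338.3465745  -392.80444218] [ 628.64363103 -371.66607791] [ 634.98227874 -267.23674349]
read scene [426.71187766 390.00768663] [412.7898029  273.34768917] [581.83534691 287.34358707] [579.30648128 391.39603836]
```

>>> play_rows:
  plan:
    - {"dx": 2,"dy": 4,"dz": 0,"az": 0.1,"jaw": 0}
    - {"dx": 4.5,"dy": 9,"dz": 0,"az": 0.22,"jaw": 0}
    - {"dx": 7,"dy": 14,"dz": 0,"az": 0.35,"jaw": 0}
    - {"dx": 9.5,"dy": 19,"dz": 0,"az": 0.48,"jaw": 0}
    - {"dx": 12,"dy": 23,"dz": 0,"az": 0.6,"jaw": 0}
    - {"dx": 14.5,"dy": 27,"dz": 0,"az": 0.72,"jaw": 0}
    - {"dx": 16.5,"dy": 31,"dz": 0,"az": 0.84,"jaw": 0}
    - {"dx": 18,"dy": 34,"dz": 0,"az": 0.92,"jaw": 0}
  force: 20

```text
schema error: expected keys dx, dy, dz, ax, ay, az, jaw
```

```bash
python3 -c "
from h import *
st()"
```

```text
t 0.1 tcp [ 208.5 -615.1  237.9] fing [-0.001  0.001 -1.   ] jaw [ 0.321 -0.947 -0.002] yaw jaw -71.3 gap 87.9 F [ 0.1 -0.3  0.2] q [ 1.18  0.54 -0.    1.54  0.    1.07 -0.07]
 to 1 0 [-1.000e-03 -1.000e-03  1.244e+00]
 to 1 3.4 [-1.000e-03 -1.000e-03  1.303e+00]
 to -1 0 [-2.000e-03  1.000e-03 -1.898e+00]
 to -1 3.4 [-2.000e-03  1.000e-03 -1.838e+00]
```

All keys are needed in every row.

>>> play_rows:
  plan:
    - {"dx": 2,"dy": 4,"dz": 0,"ax": 0,"ay": 0,"az": 0.1,"jaw": 0}
    - {"dx": 4.5,"dy": 9,"dz": 0,"ax": 0,"ay": 0,"az": 0.22,"jaw": 0}
    - {"dx": 7,"dy": 14,"dz": 0,"ax": 0,"ay": 0,"az": 0.35,"jaw": 0}
    - {"dx": 9.5,"dy": 19,"dz": 0,"ax": 0,"ay": 0,"az": 0.48,"jaw": 0}
    - {"dx": 12,"dy": 23,"dz": 0,"ax": 0,"ay": 0,"az": 0.6,"jaw": 0}
    - {"dx": 14.5,"dy": 27,"dz": 0,"ax": 0,"ay": 0,"az": 0.72,"jaw": 0}
    - {"dx": 16.5,"dy": 31,"dz": 0,"ax": 0,"ay": 0,"az": 0.84,"jaw": 0}
    - {"dx": 18,"dy": 34,"dz": 0,"ax": 0,"ay": 0,"az": 0.92,"jaw": 0}
  force: 20

```text
clock: 0.9
eef_pos: [389.4, -272.2, 237.9]
orientation: [-1.811, 1.569, 2.583]
contact_force: [0.9, -0.1, 0.5]
finger_gap: 88.0
```

```bash
python3 -c "
from h import *
st()"
```

```text
t 0.9 tcp [ 389.4 -272.2  237.9] fing [-0.001  0.001 -1.   ] jaw [ 0.95  -0.312 -0.002] yaw jaw -18.2 gap 88.0 F [ 0.9 -0.1  0.5] q [ 0.82  0.26 -0.35  1.97  0.11  0.93  0.09]
 to 1 0 [-0.001 -0.002  0.318]
 to 1 3.4 [-0.001 -0.002  0.377]
 to -1 0 [-2.000e-03  1.000e-03 -2.824e+00]
 to -1 3.4 [-2.000e-03  1.000e-03 -2.765e+00]
```

>>> play_rows:
  plan:
    - {"dx": 2,"dy": 4,"dz": -1,"ax": 0,"ay": 0,"az": 0.05,"jaw": 0}
    - {"dx": 4,"dy": 8,"dz": -2,"ax": 0,"ay": 0,"az": 0.1,"jaw": 0}
    - {"dx": 6,"dy": 12,"dz": -4,"ax": 0,"ay": 0,"az": 0.18,"jaw": 0}
    - {"dx": 8,"dy": 16,"dz": -6,"ax": 0,"ay": 0,"az": 0.26,"jaw": 0}
    - {"dx": 10,"dy": 19,"dz": -8,"ax": 0,"ay": 0,"az": 0.3,"jaw": 0}
    - {"dx": 11,"dy": 21,"dz": -9,"ax": 0,"ay": 0,"az": 0.318,"jaw": 0}
    - {"dx": 11.35,"dy": 21.7,"dz": -9,"ax": 0,"ay": 0,"az": 0.318,"jaw": 0}
    - {"dx": 11.35,"dy": 21.7,"dz": -9,"ax": 0,"ay": 0,"az": 0.318,"jaw": 0}

```text
clock: 1.7
eef_pos: [503.0, -54.6, 148.0]
orientation: [-1.885, 1.569, 2.829]
contact_force: [-0.2, -0.4, 1.1]
finger_gap: 88.1
```

```bash
cat > look.py <<'E'
import sys,cv2
from h import *
n,tag,x0,y0,x1,y1,s=sys.argv[1],sys.argv[2],*map(int,sys.argv[3:8])
im=snapshot(n)[:,:,::-1]
cv2.imwrite(f"pics/{tag}.png",cv2.resize(im[y0:y1,x0:x1],None,fx=s,fy=s,interpolation=cv2.INTER_CUBIC))
st()
E
python3 look.py scene a1 140 100 340 280 4
```

```text
t 1.75 tcp [502.8 -56.  148.2] fing [-0.002 -0.    -1.   ] jaw [ 1.    -0.    -0.002] yaw jaw -0.0 gap 88.0 F [ 0.6 -0.2  0.6] q [ 0.39  0.47 -0.46  1.97  0.29  0.78 -0.24]
 to 1 0 [ 0.    -0.002  0.   ]
 to 1 3.4 [ 0.    -0.002  0.06 ]
 to -1 0 [-3.000e-03 -0.000e+00 -3.141e+00]
 to -1 3.4 [-3.000e-03 -1.000e-03 -3.082e+00]
```

View pics/a1.png

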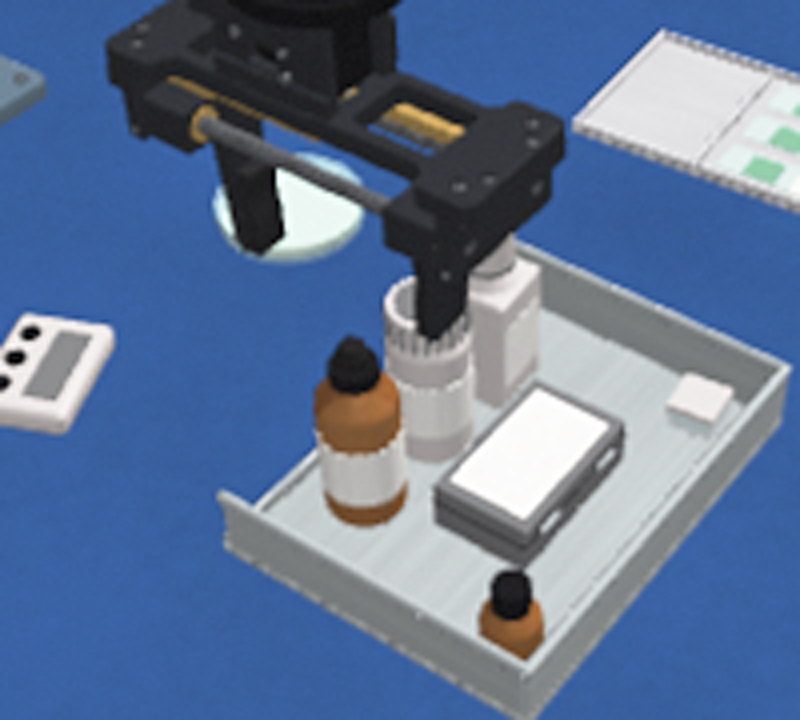

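```bash
python3 -c "
from h import *
for x in (458,440,547,564): print(x,(proj('scene',(x,-55.3,148))-[140,100])*4)
print((proj('scene',(503,-55,113))-[140,100])*4)"
```

```text
458 [268.64036361 243.19580301]
440 [238.78768209 228.70978146]
547 [424.31441213 318.73667594]
564 [455.67437279 333.95410508]
[351.79657656 337.57498766]
```

>>> play_rows:
  plan:
    - {"dx": 0,"dy": 0.05,"dz": -2,"ax": 0,"ay": 0,"az": 0,"jaw": 0}
    - {"dx": 0,"dy": 0.05,"dz": -4,"ax": 0,"ay": 0,"az": 0,"jaw": 0}
    - {"dx": 0,"dy": 0.05,"dz": -6,"ax": 0,"ay": 0,"az": 0,"jaw": 0}
    - {"dx": 0,"dy": 0.05,"dz": -8,"ax": 0,"ay": 0,"az": 0,"jaw": 0}
    - {"dx": 0,"dy": 0.05,"dz": -9,"ax": 0,"ay": 0,"az": 0,"jaw": 0}
    - {"dx": 0,"dy": 0.05,"dz": -9.4,"ax": 0,"ay": 0,"az": 0,"jaw": 0}
    - {"dx": 0,"dy": 0.05,"dz": -9.4,"ax": 0,"ay": 0,"az": 0,"jaw": 80}
    - {"dx": 0,"dy": 0.05,"dz": -9.4,"ax": 0,"ay": 0,"az": 0,"jaw": 100}

```text
clock: 2.55
eef_pos: [503.4, -55.9, 55.1]
orientation: [-0.492, 1.57, -2.064]
contact_force: [0.7, 0.4, -0.4]
finger_gap: 74.4
```

```bash
python3 look.py scene a2 140 100 340 280 4
```

```text
t 2.6 tcp [503.4 -55.8  55.1] fing [-0.    -0.001 -1.   ] jaw [ 1.    -0.001 -0.   ] yaw jaw -0.0 gap 70.4 F [ 0.3 -0.3 -0.9] q [ 0.32  0.62 -0.38  2.01  0.4   0.59 -0.33]
 to 1 0 [ 0.001 -0.     0.001]
 to 1 3.4 [ 0.001 -0.     0.06 ]
 to -1 0 [-0.000e+00 -1.000e-03 -3.141e+00]
 to -1 3.4 [-0.000e+00 -1.000e-03 -3.082e+00]
```

View pics/a2.png

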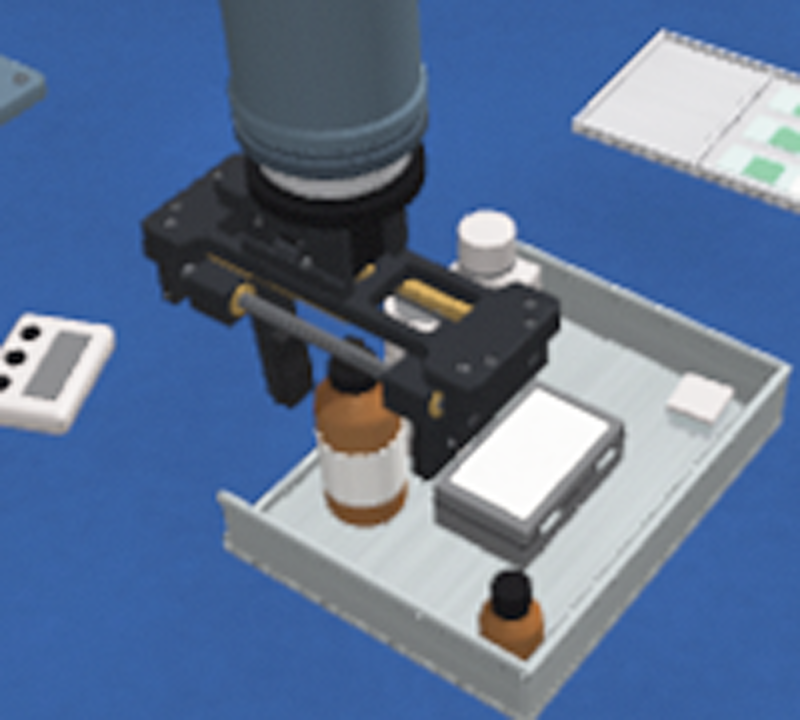

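>>> play_rows:
  plan:
    - {"dx": 0,"dy": 0,"dz": 0,"ax": 0,"ay": 0,"az": 0,"jaw": 110}
    - {"dx": 0,"dy": 0,"dz": 0,"ax": 0,"ay": 0,"az": 0,"jaw": 120}
    - {"dx": 0,"dy": 0,"dz": 0,"ax": 0,"ay": 0,"az": 0,"jaw": 130}
    - {"dx": 0,"dy": 0,"dz": 0,"ax": 0,"ay": 0,"az": 0,"jaw": 140}
    - {"dx": 0,"dy": 0,"dz": 0,"ax": 0,"ay": 0,"az": 0,"jaw": 160}
    - {"dx": 0,"dy": 0,"dz": 0,"ax": 0,"ay": 0,"az": 0,"jaw": 200}
    - {"dx": 0,"dy": 0,"dz": 0,"ax": 0,"ay": 0,"az": 0,"jaw": 200}
    - {"dx": 0,"dy": 0,"dz": 0,"ax": 0,"ay": 0,"az": 0,"jaw": 200}

```text
clock: 3.4
eef_pos: [503.4, -55.8, 55.2]
orientation: [-0.436, 1.57, -2.008]
contact_force: [-1.4, -0.4, 4.5]
finger_gap: 41.2
```

```bash
python3 -c "
from h import *
st()"
```

```text
t 3.4 tcp [503.4 -55.8  55.2] fing [-0.    -0.001 -1.   ] jaw [ 1.    -0.001 -0.   ] yaw jaw -0.0 gap 41.2 F [-1.4 -0.4  4.5] q [ 0.32  0.62 -0.38  2.01  0.4   0.59 -0.33]
 to 1 0 [ 0.001 -0.     0.001]
 to 1 3.4 [ 0.001 -0.     0.06 ]
 to -1 0 [-0.000e+00 -1.000e-03 -3.141e+00]
 to -1 3.4 [-0.000e+00 -1.000e-03 -3.081e+00]
```

>>> play_rows:
  plan:
    - {"dx": 0,"dy": 0,"dz": 1.5,"ax": 0,"ay": 0,"az": 0,"jaw": 200}
    - {"dx": 0,"dy": 0,"dz": 4,"ax": 0,"ay": 0,"az": 0,"jaw": 200}
    - {"dx": 0,"dy": 0,"dz": 6.5,"ax": 0,"ay": 0,"az": 0,"jaw": 200}
    - {"dx": 0.5,"dy": -2,"dz": 7,"ax": 0,"ay": 0,"az": 0,"jaw": 200}
    - {"dx": 1.5,"dy": -5,"dz": 7,"ax": 0,"ay": 0,"az": 0,"jaw": 200}
    - {"dx": 2.5,"dy": -9,"dz": 7,"ax": 0,"ay": 0,"az": 0,"jaw": 200}
    - {"dx": 3.7,"dy": -13,"dz": 7,"ax": 0,"ay": 0,"az": 0,"jaw": 200}
    - {"dx": 5,"dy": -17,"dz": 7,"ax": 0,"ay": 0,"az": 0,"jaw": 200}

```text
clock: 4.2
eef_pos: [553.3, -227.4, 124.8]
orientation: [-0.937, 1.57, -2.508]
contact_force: [1.3, 0.0, -0.4]
finger_gap: 41.6
```

>>> play_rows:
  plan:
    - {"dx": 1.2,"dy": -4,"dz": 0,"ax": 0,"ay": 0,"az": 0,"jaw": 200}
    - {"dx": 2.3,"dy": -7.5,"dz": 0,"ax": 0,"ay": 0,"az": 0,"jaw": 200}
    - {"dx": 2.7,"dy": -9.4,"dz": 0,"ax": 0,"ay": 0,"az": 0,"jaw": 200}
    - {"dx": 2.7,"dy": -9.7,"dz": -1,"ax": 0,"ay": 0,"az": 0,"jaw": 200}
    - {"dx": 2.7,"dy": -9.7,"dz": -3,"ax": 0,"ay": 0,"az": 0,"jaw": 200}
    - {"dx": 2.7,"dy": -9.7,"dz": -5,"ax": 0,"ay": 0,"az": 0,"jaw": 200}
    - {"dx": 2.7,"dy": -9.7,"dz": -6,"ax": 0,"ay": 0,"az": 0,"jaw": 200}
    - {"dx": 2.7,"dy": -9.7,"dz": -6,"ax": 0,"ay": 0,"az": 0,"jaw": 200}

```text
clock: 5.0
eef_pos: [578.8, -322.4, 62.6]
orientation: [-1.992, 1.566, 2.721]
contact_force: [0.2, 0.0, -1.0]
finger_gap: 41.7
```

```bash
python3 look.py scene a3 0 180 340 420 2
```

```text
t 5.05 tcp [ 579.8 -323.1   64. ] fing [-0.002  0.001 -1.   ] jaw [ 1.     0.001 -0.002] yaw jaw 0.0 gap 41.5 F [-0.3 -0.1 -0.4] q [ 0.69  0.8  -0.37  1.58  0.36  0.83  0.17]
 to 1 0 [-0.001 -0.002 -0.001]
 to 1 3.4 [-0.001 -0.002  0.059]
 to -1 0 [ 4.000e-03 -1.000e-03  3.141e+00]
 to -1 3.4 [-3.000e-03  1.000e-03 -3.083e+00]
```

View pics/a3.png

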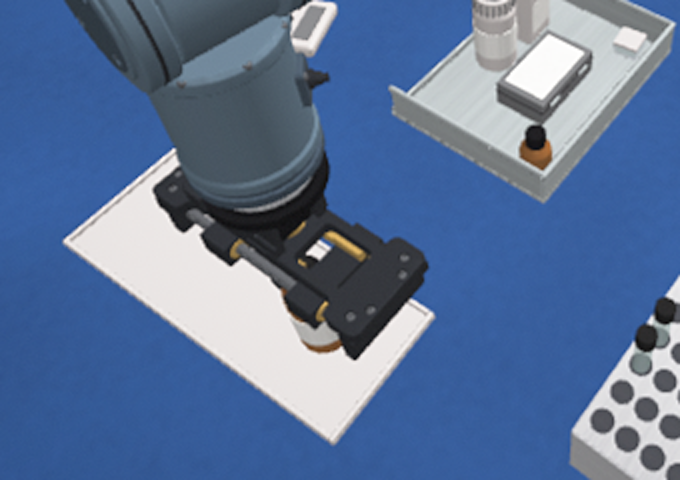

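>>> play_rows:
  plan:
    - {"dx": 0,"dy": 0,"dz": -0.4,"ax": 0,"ay": 0,"az": 0,"jaw": 200}
    - {"dx": 0,"dy": 0,"dz": -0.8,"ax": 0,"ay": 0,"az": 0,"jaw": 200}
    - {"dx": 0,"dy": 0,"dz": -0.9,"ax": 0,"ay": 0,"az": 0,"jaw": 200}
    - {"dx": 0,"dy": 0,"dz": -0.9,"ax": 0,"ay": 0,"az": 0,"jaw": 200}

```text
clock: 5.45
eef_pos: [579.8, -323.1, 55.0]
orientation: [-1.89, 1.568, 2.823]
contact_force: [0.0, 0.4, -1.2]
finger_gap: 41.4
```

```bash
python3 -c "
from h import *
st()"
```

```text
t 5.45 tcp [ 579.8 -323.1   55. ] fing [-0.002  0.001 -1.   ] jaw [ 1.     0.001 -0.002] yaw jaw 0.0 gap 41.4 F [ 0.   0.4 -1.2] q [ 0.68  0.81 -0.36  1.58  0.36  0.82  0.17]
 to 1 0 [-0.001 -0.002 -0.001]
 to 1 3.4 [-0.001 -0.002  0.059]
 to -1 0 [ 3.000e-03 -1.000e-03  3.141e+00]
 to -1 3.4 [-3.000e-03  1.000e-03 -3.083e+00]
```

Still carrying (−1.2 N), so it is about 1 mm up. I'll lower it the last bit and release.

>>> play_rows:
  plan:
    - {"dx": 0,"dy": 0,"dz": -0.08,"ax": 0,"ay": 0,"az": 0,"jaw": 200}
    - {"dx": 0,"dy": 0,"dz": -0.08,"ax": 0,"ay": 0,"az": 0,"jaw": 200}
    - {"dx": 0,"dy": 0,"dz": -0.08,"ax": 0,"ay": 0,"az": 0,"jaw": 120}
    - {"dx": 0,"dy": 0,"dz": -0.08,"ax": 0,"ay": 0,"az": 0,"jaw": 100}
    - {"dx": 0,"dy": 0,"dz": -0.08,"ax": 0,"ay": 0,"az": 0,"jaw": 60}
    - {"dx": 0,"dy": 0,"dz": -0.08,"ax": 0,"ay": 0,"az": 0,"jaw": 0}
    - {"dx": 0,"dy": 0,"dz": -0.08,"ax": 0,"ay": 0,"az": 0,"jaw": 0}
    - {"dx": 0,"dy": 0,"dz": -0.08,"ax": 0,"ay": 0,"az": 0,"jaw": 0}

```text
clock: 6.25
eef_pos: [579.9, -323.1, 54.3]
orientation: [-1.886, 1.569, 2.827]
contact_force: [0.4, 0.0, 0.9]
finger_gap: 83.3
```

>>> play_rows:
  plan:
    - {"dx": 0,"dy": 0,"dz": 2,"ax": 0,"ay": 0,"az": 0,"jaw": 0}
    - {"dx": 0,"dy": 0,"dz": 5,"ax": 0,"ay": 0,"az": 0,"jaw": 0}
    - {"dx": 0,"dy": 0,"dz": 9,"ax": 0,"ay": 0,"az": 0,"jaw": 0}
    - {"dx": 0,"dy": 2,"dz": 10,"ax": 0,"ay": 0,"az": 0,"jaw": 0}
    - {"dx": -1,"dy": 6,"dz": 10,"ax": 0,"ay": 0,"az": 0,"jaw": 0}
    - {"dx": -2,"dy": 10,"dz": 10,"ax": 0,"ay": 0,"az": 0,"jaw": 0}
    - {"dx": -3,"dy": 14,"dz": 10,"ax": 0,"ay": 0,"az": 0,"jaw": 0}
    - {"dx": -4,"dy": 18,"dz": 10,"ax": 0,"ay": 0,"az": 0,"jaw": 0}

```text
clock: 7.05
eef_pos: [538.8, -140.8, 154.0]
orientation: [-1.977, 1.568, 2.736]
contact_force: [1.1, 1.0, -0.3]
finger_gap: 88.5
```

```bash
python3 look.py top a4 220 160 500 340 2
```

```text
t 7.1 tcp [ 537.5 -132.3  154. ] fing [-0.004  0.006 -1.   ] jaw [ 1.     0.009 -0.004] yaw jaw 0.5 gap 88.3 F [-2.5  6.  -0.2] q [ 0.51  0.53 -0.46  1.84  0.3   0.85 -0.08]
 to 1 0 [-0.006 -0.004 -0.009]
 to 1 3.4 [-0.006 -0.004  0.05 ]
 to -1 0 [ 0.007 -0.009  3.132]
 to -1 3.4 [-0.007  0.009 -3.091]
```

View pics/a4.png

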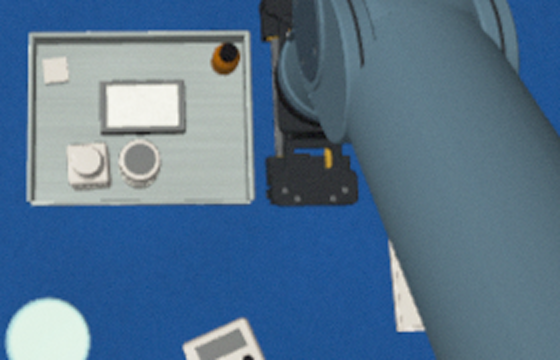

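>>> play_rows:
  plan:
    - {"dx": -0.7,"dy": 3,"dz": 0,"ax": 0,"ay": 0,"az": 0,"jaw": 0}
    - {"dx": -1.6,"dy": 6.5,"dz": 0,"ax": 0,"ay": 0,"az": 0,"jaw": 0}
    - {"dx": -2.5,"dy": 10,"dz": 0,"ax": 0,"ay": 0,"az": 0,"jaw": 0}
    - {"dx": -3.2,"dy": 12.5,"dz": 0,"ax": 0,"ay": 0,"az": -0.009,"jaw": 0}
    - {"dx": -3.45,"dy": 13.3,"dz": 0,"ax": 0,"ay": 0,"az": -0.009,"jaw": 0}
    - {"dx": -3.45,"dy": 13.3,"dz": 0,"ax": 0,"ay": 0,"az": -0.009,"jaw": 0}
    - {"dx": -3.45,"dy": 13.3,"dz": 0,"ax": 0,"ay": 0,"az": -0.009,"jaw": 0}

```text
clock: 7.8
eef_pos: [503.3, -0.8, 153.9]
orientation: [-2.439, 1.564, 2.272]
contact_force: [1.3, -0.0, 0.3]
finger_gap: 88.2
```

```bash
python3 -c "
from h import *
st()"
```

```text
t 7.8 tcp [503.3  -0.8 153.9] fing [-0.004  0.005 -1.   ] jaw [ 1.    -0.001 -0.004] yaw jaw -0.1 gap 88.2 F [ 1.3 -0.   0.3] q [ 0.31  0.46 -0.49  1.97  0.29  0.79 -0.35]
 to 1 0 [-0.005 -0.004  0.001]
 to 1 3.4 [-0.005 -0.004  0.06 ]
 to -1 0 [-0.007  0.008 -3.141]
 to -1 3.4 [-0.007  0.007 -3.081]
```

>>> play_rows:
  plan:
    - {"dx": -0.05,"dy": 0.05,"dz": -3,"ax": -0.005,"ay": -0.004,"az": 0,"jaw": 0}
    - {"dx": -0.05,"dy": 0.05,"dz": -6,"ax": -0.005,"ay": -0.004,"az": 0,"jaw": 20}
    - {"dx": -0.05,"dy": 0.05,"dz": -8.5,"ax": -0.005,"ay": -0.004,"az": 0,"jaw": 40}
    - {"dx": -0.05,"dy": 0.05,"dz": -9.7,"ax": -0.005,"ay": -0.004,"az": 0,"jaw": 60}
    - {"dx": -0.05,"dy": 0.05,"dz": -10,"ax": -0.005,"ay": -0.004,"az": 0,"jaw": 80}
    - {"dx": -0.05,"dy": 0.05,"dz": -10,"ax": -0.005,"ay": -0.004,"az": 0,"jaw": 100}
    - {"dx": -0.05,"dy": 0.05,"dz": -10,"ax": -0.005,"ay": -0.004,"az": 0,"jaw": 110}
    - {"dx": -0.05,"dy": 0.05,"dz": -10,"ax": -0.005,"ay": -0.004,"az": 0,"jaw": 120}

```text
clock: 8.6
eef_pos: [503.7, -0.4, 54.9]
orientation: [1.523, 1.569, -0.049]
contact_force: [0.6, 0.4, 0.2]
finger_gap: 46.7
```

>>> play_rows:
  plan:
    - {"dx": 0,"dy": 0,"dz": 0,"ax": 0,"ay": 0,"az": 0,"jaw": 130}
    - {"dx": 0,"dy": 0,"dz": 0,"ax": 0,"ay": 0,"az": 0,"jaw": 140}
    - {"dx": 0,"dy": 0,"dz": 0,"ax": 0,"ay": 0,"az": 0,"jaw": 160}
    - {"dx": 0,"dy": 0,"dz": 0,"ax": 0,"ay": 0,"az": 0,"jaw": 200}
    - {"dx": 0,"dy": 0,"dz": 0,"ax": 0,"ay": 0,"az": 0,"jaw": 200}

```text
clock: 9.1
eef_pos: [503.8, -0.3, 55.1]
orientation: [1.495, 1.569, -0.077]
contact_force: [-1.1, -0.6, 3.2]
finger_gap: 43.2
```

```bash
python3 -c "
from h import *
st()"
```

```text
t 9.1 tcp [ 5.038e+02 -3.000e-01  5.510e+01] fing [ 0.002 -0.    -1.   ] jaw [ 1.    -0.001  0.002] yaw jaw -0.1 gap 43.2 F [-1.1 -0.6  3.2] q [ 0.23  0.62 -0.4   2.02  0.42  0.58 -0.46]
 to 1 0 [0.    0.002 0.001]
 to 1 3.4 [0.    0.002 0.06 ]
 to -1 0 [ 3.00e-03 -0.00e+00 -3.14e+00]
 to -1 3.4 [ 3.000e-03 -0.000e+00 -3.081e+00]
```

>>> play_rows:
  plan:
    - {"dx": 0,"dy": 0,"dz": 1.5,"ax": 0,"ay": 0,"az": 0,"jaw": 200}
    - {"dx": 0,"dy": 0,"dz": 4,"ax": 0,"ay": 0,"az": 0,"jaw": 200}
    - {"dx": 0,"dy": 0,"dz": 6.5,"ax": 0,"ay": 0,"az": 0,"jaw": 200}
    - {"dx": 0,"dy": -2,"dz": 7,"ax": 0,"ay": 0,"az": 0,"jaw": 200}
    - {"dx": -0.2,"dy": -5,"dz": 7,"ax": 0,"ay": 0,"az": 0,"jaw": 200}
    - {"dx": -0.4,"dy": -9,"dz": 7,"ax": 0,"ay": 0,"az": 0,"jaw": 200}
    - {"dx": -0.7,"dy": -13,"dz": 7,"ax": 0,"ay": 0,"az": 0,"jaw": 200}
    - {"dx": -1,"dy": -17,"dz": 7,"ax": 0,"ay": 0,"az": 0,"jaw": 200}

```text
clock: 9.9
eef_pos: [493.3, -171.8, 124.9]
orientation: [1.541, 1.569, -0.03]
contact_force: [1.6, -0.0, -0.1]
finger_gap: 43.0
```

>>> play_rows:
  plan:
    - {"dx": -0.2,"dy": -4,"dz": 0,"ax": 0,"ay": 0,"az": 0,"jaw": 200}
    - {"dx": -0.5,"dy": -8,"dz": 0,"ax": 0,"ay": 0,"az": 0,"jaw": 200}
    - {"dx": -0.9,"dy": -12,"dz": 0,"ax": 0,"ay": 0,"az": 0,"jaw": 200}
    - {"dx": -1.2,"dy": -14.8,"dz": 0,"ax": 0,"ay": 0,"az": 0,"jaw": 200}
    - {"dx": -1.2,"dy": -15.5,"dz": -1,"ax": 0,"ay": 0,"az": 0,"jaw": 200}
    - {"dx": -1.2,"dy": -15.5,"dz": -3,"ax": 0,"ay": 0,"az": 0,"jaw": 200}
    - {"dx": -1.2,"dy": -15.5,"dz": -5,"ax": 0,"ay": 0,"az": 0,"jaw": 200}
    - {"dx": -1.2,"dy": -15.5,"dz": -6,"ax": 0,"ay": 0,"az": 0,"jaw": 200}

```text
clock: 10.7
eef_pos: [480.4, -324.7, 62.7]
orientation: [-2.817, 1.568, 1.896]
contact_force: [-1.0, 0.9, -1.8]
finger_gap: 43.4
```

```bash
python3 look.py scene a5 0 180 340 420 2
```

```text
t 10.75 tcp [ 480.  -324.5   61.9] fing [-0.002  0.003 -1.   ] jaw [ 1.     0.001 -0.002] yaw jaw 0.0 gap 42.9 F [-0.5  0.2 -1.9] q [ 0.8   0.7  -0.38  1.82  0.37  0.7   0.21]
 to 1 0 [-0.003 -0.002 -0.001]
 to 1 3.4 [-0.003 -0.002  0.059]
 to -1 0 [ 3.000e-03 -5.000e-03  3.141e+00]
 to -1 3.4 [-3.000e-03  5.000e-03 -3.083e+00]
```

View pics/a5.png

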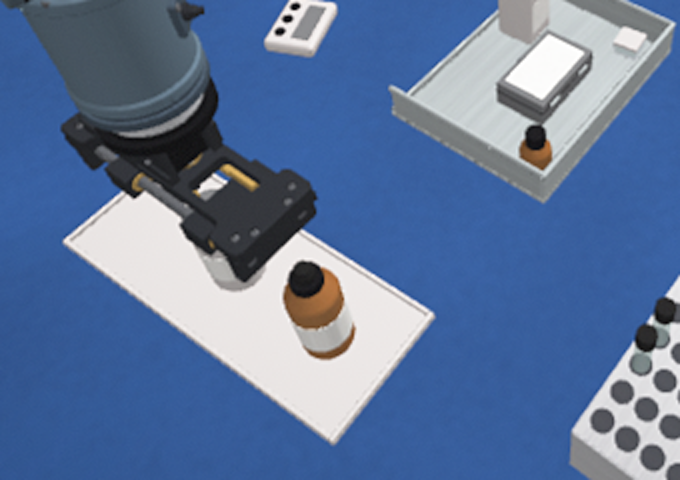

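>>> play_rows:
  plan:
    - {"dx": 0,"dy": 0,"dz": -0.4,"ax": 0,"ay": 0,"az": 0,"jaw": 200}
    - {"dx": 0,"dy": 0,"dz": -0.7,"ax": 0,"ay": 0,"az": 0,"jaw": 200}
    - {"dx": 0,"dy": 0,"dz": -0.8,"ax": 0,"ay": 0,"az": 0,"jaw": 200}
    - {"dx": 0,"dy": 0,"dz": -0.8,"ax": 0,"ay": 0,"az": 0,"jaw": 200}
    - {"dx": 0,"dy": 0,"dz": -0.8,"ax": 0,"ay": 0,"az": 0,"jaw": 200}

```text
clock: 11.25
eef_pos: [480.3, -324.8, 54.4]
orientation: [-2.775, 1.568, 1.938]
contact_force: [-0.4, 0.3, -1.8]
finger_gap: 43.4
```

>>> play_rows:
  plan:
    - {"dx": 0,"dy": 0,"dz": 0,"ax": 0,"ay": 0,"az": 0,"jaw": 120}
    - {"dx": 0,"dy": 0,"dz": 0,"ax": 0,"ay": 0,"az": 0,"jaw": 100}
    - {"dx": 0,"dy": 0,"dz": 0,"ax": 0,"ay": 0,"az": 0,"jaw": 60}
    - {"dx": 0,"dy": 0,"dz": 0,"ax": 0,"ay": 0,"az": 0,"jaw": 0}
    - {"dx": 0,"dy": 0,"dz": 0,"ax": 0,"ay": 0,"az": 0,"jaw": 0}
    - {"dx": 0,"dy": 0,"dz": 0,"ax": 0,"ay": 0,"az": 0,"jaw": 0}

```text
clock: 11.85
eef_pos: [480.3, -324.8, 54.4]
orientation: [-2.777, 1.568, 1.936]
contact_force: [0.4, 0.6, -0.0]
finger_gap: 83.3
```

>>> play_rows:
  plan:
    - {"dx": 0,"dy": 0,"dz": 2,"ax": 0,"ay": 0,"az": 0,"jaw": 0}
    - {"dx": 0,"dy": 0,"dz": 5,"ax": 0,"ay": 0,"az": 0,"jaw": 0}
    - {"dx": 0,"dy": 0,"dz": 9,"ax": 0,"ay": 0,"az": 0,"jaw": 0}
    - {"dx": 0,"dy": 2,"dz": 10,"ax": 0,"ay": 0,"az": 0,"jaw": 0}
    - {"dx": 0,"dy": 6,"dz": 10,"ax": 0,"ay": 0,"az": 0.01,"jaw": 0}
    - {"dx": 0,"dy": 10.5,"dz": 10,"ax": 0,"ay": 0,"az": 0.02,"jaw": 0}
    - {"dx": 0.5,"dy": 15,"dz": 10,"ax": 0,"ay": 0,"az": 0.03,"jaw": 0}
    - {"dx": 1,"dy": 19,"dz": 10,"ax": 0,"ay": 0,"az": 0.05,"jaw": 0}

```text
clock: 12.65
eef_pos: [489.7, -131.9, 154.2]
orientation: [-2.714, 1.568, 2.051]
contact_force: [0.3, -0.2, 0.2]
finger_gap: 88.2
```

>>> play_rows:
  plan:
    - {"dx": 0.3,"dy": 4,"dz": 0,"ax": 0,"ay": 0,"az": 0,"jaw": 0}
    - {"dx": 0.6,"dy": 8,"dz": 0,"ax": 0,"ay": 0,"az": 0,"jaw": 0}
    - {"dx": 0.9,"dy": 12,"dz": 0,"ax": 0,"ay": 0,"az": 0,"jaw": 0}
    - {"dx": 1.1,"dy": 15,"dz": 0,"ax": 0,"ay": 0,"az": 0,"jaw": 0}
    - {"dx": 1.2,"dy": 17,"dz": 0,"ax": 0,"ay": 0,"az": 0,"jaw": 0}
    - {"dx": 1.3,"dy": 17.8,"dz": 0,"ax": 0,"ay": 0,"az": 0,"jaw": 0}
    - {"dx": 1.3,"dy": 17.8,"dz": 0,"ax": 0,"ay": 0,"az": 0,"jaw": 0}

```text
clock: 13.35
eef_pos: [502.3, 47.1, 154.0]
orientation: [-2.652, 1.567, 2.115]
contact_force: [-0.2, -1.1, -0.1]
finger_gap: 88.3
```

```bash
python3 look.py scene a6 0 120 340 420 2
```

```text
t 13.4 tcp [502.4  45.7 153.9] fing [-0.002  0.002 -1.   ] jaw [ 0.999  0.053 -0.002] yaw jaw 3.0 gap 88.3 F [0.3 0.3 0.2] q [ 0.25  0.47 -0.53  1.96  0.32  0.8  -0.41]
 to 1 0 [-0.002 -0.002 -0.053]
 to 1 3.4 [-0.002 -0.002  0.007]
 to -1 0 [ 3.000e-03 -4.000e-03  3.089e+00]
 to -1 3.4 [-3.000e-03  4.000e-03 -3.135e+00]
```

View pics/a6.png

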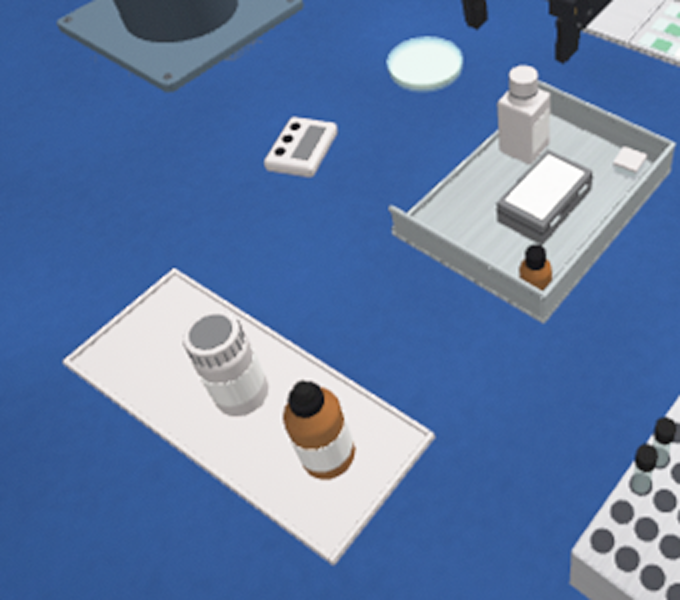

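Jar and dropper stand upright on the white tray, at (225,365) and (320,430) in the crop. Next is the square bottle.

>>> play_rows:
  plan:
    - {"dx": 0,"dy": 0.5,"dz": -3,"ax": 0,"ay": 0,"az": 0,"jaw": 0}
    - {"dx": 0,"dy": 0.58,"dz": -6,"ax": 0,"ay": 0,"az": 0,"jaw": 10}
    - {"dx": 0,"dy": 0.58,"dz": -8.5,"ax": 0,"ay": 0,"az": 0,"jaw": 20}
    - {"dx": 0,"dy": 0.58,"dz": -9.7,"ax": 0,"ay": 0,"az": 0,"jaw": 40}
    - {"dx": 0,"dy": 0.58,"dz": -10,"ax": 0,"ay": 0,"az": 0,"jaw": 60}
    - {"dx": 0,"dy": 0.58,"dz": -10,"ax": 0,"ay": 0,"az": 0,"jaw": 80}
    - {"dx": 0,"dy": 0.58,"dz": -10,"ax": 0,"ay": 0,"az": 0,"jaw": 100}

```text
clock: 14.1
eef_pos: [503.2, 51.3, 54.9]
orientation: [-3.067, 1.568, 1.697]
contact_force: [-0.1, 0.1, 0.2]
finger_gap: 55.0
```

>>> play_rows:
  plan:
    - {"dx": 0,"dy": 0,"dz": 0,"ax": 0,"ay": 0,"az": 0,"jaw": 120}
    - {"dx": 0,"dy": 0,"dz": 0,"ax": 0,"ay": 0,"az": 0,"jaw": 130}
    - {"dx": 0,"dy": 0,"dz": 0,"ax": 0,"ay": 0,"az": 0,"jaw": 140}
    - {"dx": 0,"dy": 0,"dz": 0,"ax": 0,"ay": 0,"az": 0,"jaw": 160}
    - {"dx": 0,"dy": 0,"dz": 0,"ax": 0,"ay": 0,"az": 0,"jaw": 200}
    - {"dx": 0,"dy": 0,"dz": 0,"ax": 0,"ay": 0,"az": 0,"jaw": 200}

```text
clock: 14.7
eef_pos: [503.6, 51.3, 55.5]
orientation: [2.867, 1.569, 1.348]
contact_force: [-1.6, -0.8, 7.1]
finger_gap: 42.1
```

```bash
python3 look.py scene a7 140 100 340 280 4
```

```text
t 14.75 tcp [503.6  51.3  55.5] fing [ 0.001  0.002 -1.   ] jaw [0.999 0.052 0.001] yaw jaw 3.0 gap 41.6 F [-0.9 -0.7  7.2] q [ 0.16  0.63 -0.44  2.01  0.45  0.6  -0.53]
 to 1 0 [-0.002  0.001 -0.052]
 to 1 3.4 [-0.002  0.001  0.007]
 to -1 0 [-1.00e-03 -3.00e-03  3.09e+00]
 to -1 3.4 [ 1.000e-03  3.000e-03 -3.134e+00]
```

View pics/a7.png

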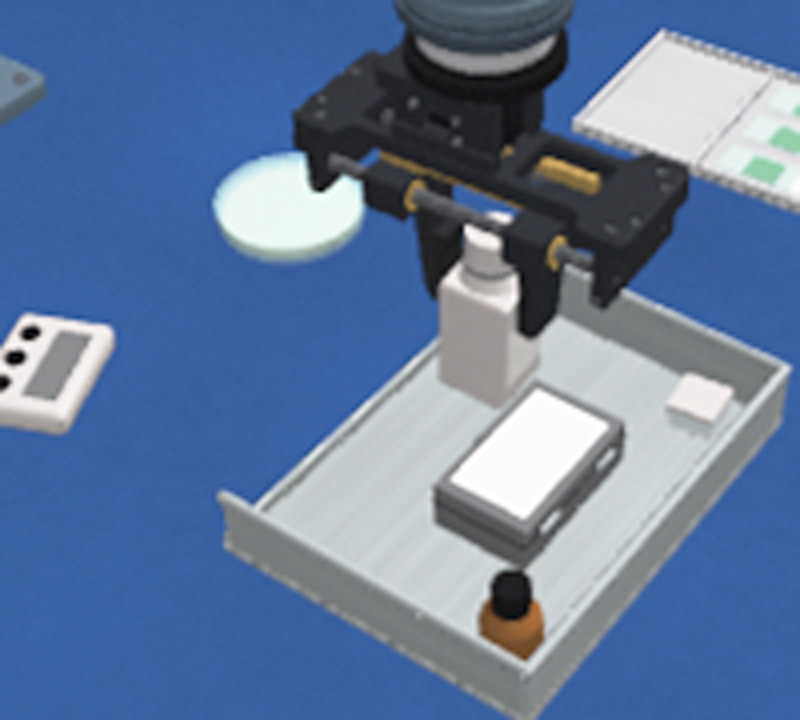

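>>> play_rows:
  plan:
    - {"dx": 0,"dy": 0,"dz": 1.5,"ax": 0,"ay": 0,"az": 0,"jaw": 200}
    - {"dx": 0,"dy": 0,"dz": 4,"ax": 0,"ay": 0,"az": 0,"jaw": 200}
    - {"dx": 0,"dy": 0,"dz": 6.5,"ax": 0,"ay": 0,"az": 0,"jaw": 200}
    - {"dx": -0.4,"dy": -2,"dz": 7,"ax": 0,"ay": 0,"az": 0,"jaw": 200}
    - {"dx": -1,"dy": -5,"dz": 7,"ax": 0,"ay": 0,"az": 0,"jaw": 200}
    - {"dx": -2,"dy": -9,"dz": 7,"ax": 0,"ay": 0,"az": 0,"jaw": 200}
    - {"dx": -3,"dy": -13,"dz": 7,"ax": 0,"ay": 0,"az": 0,"jaw": 200}
    - {"dx": -4,"dy": -17,"dz": 7,"ax": 0,"ay": 0,"az": 0,"jaw": 200}

```text
clock: 15.55
eef_pos: [463.0, -120.2, 125.6]
orientation: [2.73, 1.569, 1.212]
contact_force: [0.1, -0.0, 0.1]
finger_gap: 41.7
```

>>> play_rows:
  plan:
    - {"dx": -1.3,"dy": -4,"dz": 0,"ax": 0,"ay": 0,"az": 0,"jaw": 200}
    - {"dx": -2.6,"dy": -8,"dz": 0,"ax": 0,"ay": 0,"az": 0,"jaw": 200}
    - {"dx": -4,"dy": -12,"dz": 0,"ax": 0,"ay": 0,"az": 0,"jaw": 200}
    - {"dx": -5.3,"dy": -16,"dz": 0,"ax": 0,"ay": 0,"az": 0,"jaw": 200}
    - {"dx": -6.7,"dy": -19,"dz": 0,"ax": 0,"ay": 0,"az": 0,"jaw": 200}
    - {"dx": -7.8,"dy": -20.8,"dz": 0,"ax": 0,"ay": 0,"az": 0,"jaw": 200}
    - {"dx": -7.9,"dy": -20.8,"dz": -1,"ax": 0,"ay": 0,"az": 0,"jaw": 200}
    - {"dx": -7.9,"dy": -20.8,"dz": -2,"ax": 0,"ay": 0,"az": 0,"jaw": 200}

```text
clock: 16.35
eef_pos: [384.1, -327.8, 105.0]
orientation: [2.61, 1.568, 1.091]
contact_force: [0.0, 0.4, -1.2]
finger_gap: 41.9
```

```bash
python3 look.py scene a8 0 120 340 420 2
```

```text
t 16.4 tcp [ 383.7 -326.3  103.4] fing [-0.001  0.004 -1.   ] jaw [ 0.999  0.054 -0.   ] yaw jaw 3.1 gap 42.1 F [-0.2  0.9 -2.7] q [ 0.97  0.54 -0.45  1.99  0.35  0.69  0.36]
 to 1 0 [-0.004 -0.001 -0.054]
 to 1 3.4 [-0.004 -0.001  0.006]
 to -1 0 [ 1.000e-03 -7.000e-03  3.088e+00]
 to -1 3.4 [-1.000e-03  7.000e-03 -3.136e+00]
```

View pics/a8.png

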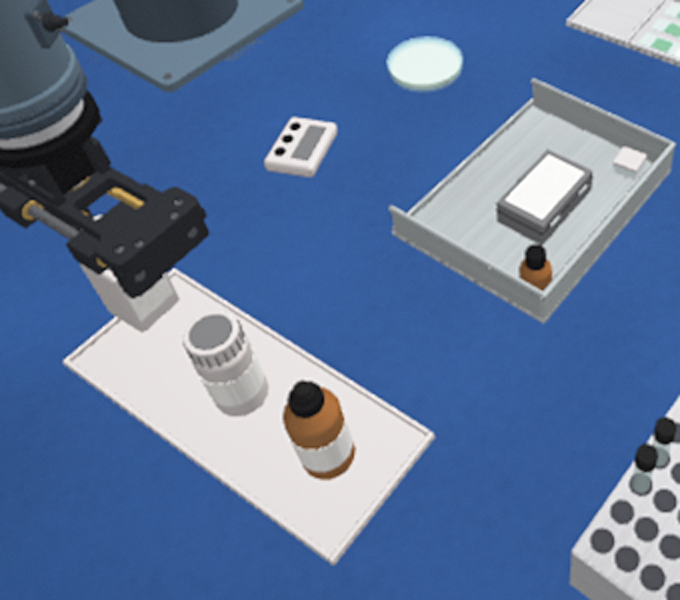

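>>> play_rows:
  plan:
    - {"dx": 0,"dy": 0,"dz": -2,"ax": 0,"ay": 0,"az": 0,"jaw": 200}
    - {"dx": 0,"dy": 0,"dz": -3.5,"ax": 0,"ay": 0,"az": 0,"jaw": 200}
    - {"dx": 0,"dy": 0,"dz": -4.3,"ax": 0,"ay": 0,"az": 0,"jaw": 200}
    - {"dx": 0,"dy": 0,"dz": -4.7,"ax": 0,"ay": 0,"az": 0,"jaw": 200}
    - {"dx": 0,"dy": 0,"dz": -4.85,"ax": 0,"ay": 0,"az": 0,"jaw": 200}
    - {"dx": 0,"dy": 0,"dz": -4.85,"ax": 0,"ay": 0,"az": 0,"jaw": 200}
    - {"dx": 0,"dy": 0,"dz": -4.85,"ax": 0,"ay": 0,"az": 0,"jaw": 200}

```text
clock: 17.1
eef_pos: [384.0, -326.5, 55.4]
orientation: [3.076, 1.567, 1.559]
contact_force: [-0.7, 1.0, -0.9]
finger_gap: 42.0
```

```bash
python3 -c "
from h import *
st()"
```

```text
t 17.1 tcp [ 384.  -326.5   55.4] fing [ 0.     0.004 -1.   ] jaw [0.999 0.054 0.   ] yaw jaw 3.1 gap 42.0 F [-0.7  1.  -0.9] q [ 0.93  0.62 -0.4   2.01  0.41  0.59  0.31]
 to 1 0 [-0.004  0.    -0.054]
 to 1 3.4 [-0.004  0.     0.006]
 to -1 0 [-0.    -0.006  3.088]
 to -1 3.4 [ 0.     0.006 -3.136]
```

>>> play_rows:
  plan:
    - {"dx": 0,"dy": 0,"dz": -0.07,"ax": 0,"ay": 0,"az": 0,"jaw": 200}
    - {"dx": 0,"dy": 0,"dz": -0.07,"ax": 0,"ay": 0,"az": 0,"jaw": 200}
    - {"dx": 0,"dy": 0,"dz": -0.07,"ax": 0,"ay": 0,"az": 0,"jaw": 120}
    - {"dx": 0,"dy": 0,"dz": -0.07,"ax": 0,"ay": 0,"az": 0,"jaw": 100}
    - {"dx": 0,"dy": 0,"dz": -0.07,"ax": 0,"ay": 0,"az": 0,"jaw": 60}
    - {"dx": 0,"dy": 0,"dz": -0.07,"ax": 0,"ay": 0,"az": 0,"jaw": 0}
    - {"dx": 0,"dy": 0,"dz": -0.07,"ax": 0,"ay": 0,"az": 0,"jaw": 0}
    - {"dx": 0,"dy": 0,"dz": -0.07,"ax": 0,"ay": 0,"az": 0,"jaw": 0}

```text
clock: 17.9
eef_pos: [384.0, -326.6, 54.7]
orientation: [3.05, 1.567, 1.533]
contact_force: [0.4, 0.3, 0.1]
finger_gap: 83.3
```

>>> play_rows:
  plan:
    - {"dx": 0,"dy": 0,"dz": 2,"ax": 0,"ay": 0,"az": 0,"jaw": 0}
    - {"dx": 0,"dy": 0,"dz": 5,"ax": 0,"ay": 0,"az": 0,"jaw": 0}
    - {"dx": 0,"dy": 0,"dz": 9,"ax": 0,"ay": 0,"az": 0,"jaw": 0}
    - {"dx": 1,"dy": 2,"dz": 10,"ax": 0,"ay": 0,"az": 0,"jaw": 0}
    - {"dx": 3,"dy": 6,"dz": 10,"ax": 0,"ay": 0,"az": -0.01,"jaw": 0}
    - {"dx": 5.5,"dy": 10,"dz": 10,"ax": 0,"ay": 0,"az": -0.02,"jaw": 0}
    - {"dx": 8,"dy": 14,"dz": 10,"ax": 0,"ay": 0,"az": -0.03,"jaw": 0}
    - {"dx": 10,"dy": 18,"dz": 10,"ax": 0,"ay": 0,"az": -0.048,"jaw": 0}

```text
clock: 18.7
eef_pos: [485.2, -144.9, 155.0]
orientation: [2.78, 1.567, 1.214]
contact_force: [0.4, -1.0, -0.0]
finger_gap: 88.1
```

```bash
python3 look.py scene a9 0 120 340 420 2;python3 look.py top b9 80 160 360 340 2
```

```text
t 18.75 tcp [ 488.8 -136.   155.7] fing [ 0.005  0.009 -1.   ] jaw [1.    0.013 0.005] yaw jaw 0.8 gap 88.0 F [2.4 6.5 1.4] q [ 0.61  0.47 -0.53  1.96  0.31  0.79 -0.08]
 to 1 0 [-0.009  0.005 -0.014]
 to 1 3.4 [-0.009  0.005  0.046]
 to -1 0 [-0.008 -0.013  3.128]
 to -1 3.4 [ 0.008  0.013 -3.096]
t 18.8 tcp [ 487.1 -139.4  155.4] fing [ 0.003  0.007 -1.   ] jaw [1.    0.015 0.004] yaw jaw 0.9 gap 87.9 F [ 0.3 -0.2  0.4] q [ 0.62  0.46 -0.53  1.96  0.31  0.79 -0.07]
 to 1 0 [-0.007  0.003 -0.015]
 to 1 3.4 [-0.007  0.003  0.044]
 to -1 0 [-0.005 -0.011  3.126]
 to -1 3.4 [ 0.005  0.011 -3.097]
```

View pics/a9.png

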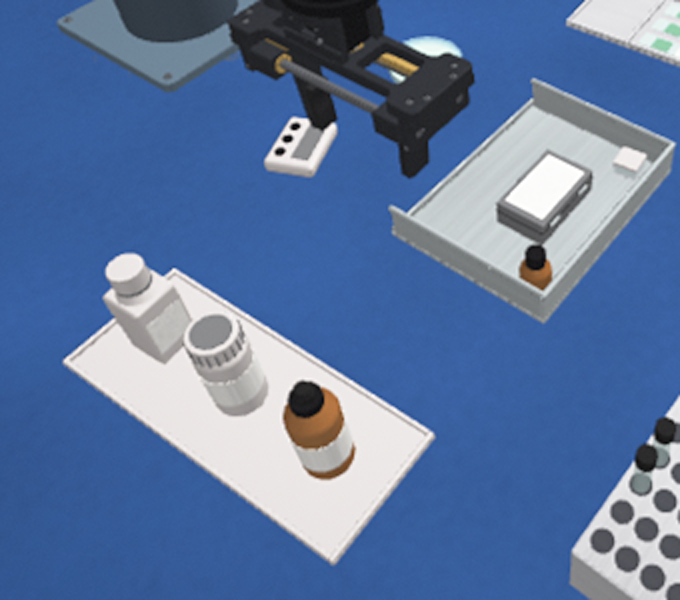

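View pics/b9.png

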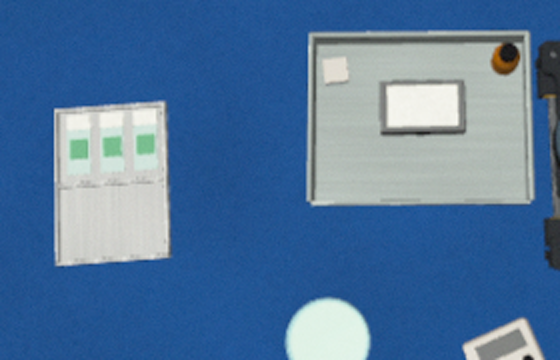

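All three bottles stand upright on the white tray, and the box still lies at top-crop (422,107). Now I'll go to the box.

>>> play_rows:
  plan:
    - {"dx": 2,"dy": 3,"dz": 0,"ax": -0.007,"ay": 0.003,"az": -0.01,"jaw": 0}
    - {"dx": 4,"dy": 6.5,"dz": 0,"ax": -0.007,"ay": 0.003,"az": -0.015,"jaw": 0}
    - {"dx": 6,"dy": 10,"dz": 0,"ax": -0.007,"ay": 0.003,"az": -0.015,"jaw": 0}
    - {"dx": 7.8,"dy": 12.7,"dz": -2,"ax": -0.007,"ay": 0.003,"az": -0.015,"jaw": 0}
    - {"dx": 8.25,"dy": 13.5,"dz": -4,"ax": -0.007,"ay": 0.003,"az": -0.015,"jaw": 0}
    - {"dx": 8.25,"dy": 13.5,"dz": -7,"ax": -0.007,"ay": 0.003,"az": -0.015,"jaw": 0}
    - {"dx": 8.25,"dy": 13.5,"dz": -9,"ax": -0.007,"ay": 0.003,"az": -0.015,"jaw": 0}
    - {"dx": 8.25,"dy": 13.5,"dz": -9,"ax": -0.007,"ay": 0.003,"az": -0.015,"jaw": 0}

```text
clock: 19.6
eef_pos: [567.3, -5.2, 62.8]
orientation: [-1.448, 1.566, -3.019]
contact_force: [-1.2, -0.3, -0.3]
finger_gap: 88.3
```

```bash
python3 look.py scene c1 140 100 340 280 4
```

```text
t 19.65 tcp [568.5  -5.   64.4] fing [-0.002 -0.    -1.   ] jaw [ 1.     0.    -0.002] yaw jaw 0.0 gap 88.0 F [-0.2 -1.3 -0.3] q [ 0.26  0.69 -0.45  1.84  0.44  0.71 -0.43]
 to 1 0 [ 0.    -0.002 -0.   ]
 to 1 3.4 [ 0.    -0.002  0.059]
 to -1 0 [4.000e-03 1.000e-03 3.142e+00]
 to -1 3.4 [-4.000e-03 -1.000e-03 -3.082e+00]
```

View pics/c1.png

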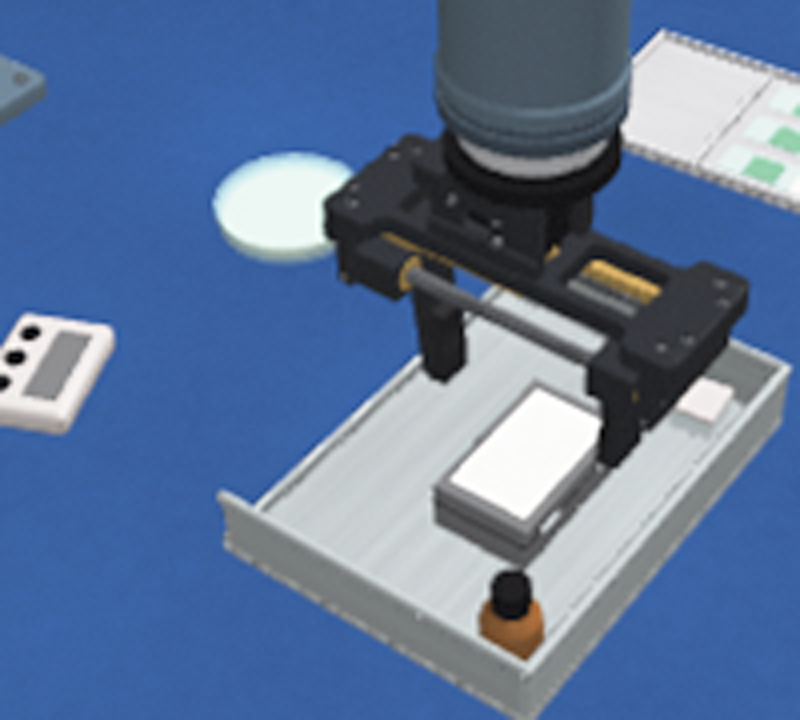

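>>> play_rows:
  plan:
    - {"dx": 0.1,"dy": 0.05,"dz": -1.5,"ax": 0,"ay": 0,"az": 0,"jaw": 0}
    - {"dx": 0.1,"dy": 0.05,"dz": -3,"ax": 0,"ay": 0,"az": 0,"jaw": 0}
    - {"dx": 0.1,"dy": 0.05,"dz": -4.2,"ax": 0,"ay": 0,"az": 0,"jaw": 0}
    - {"dx": 0.1,"dy": 0.05,"dz": -4.8,"ax": 0,"ay": 0,"az": 0,"jaw": 20}
    - {"dx": 0.1,"dy": 0.05,"dz": -5,"ax": 0,"ay": 0,"az": 0,"jaw": 40}
    - {"dx": 0.1,"dy": 0.05,"dz": -5,"ax": 0,"ay": 0,"az": 0,"jaw": 60}
    - {"dx": 0.1,"dy": 0.05,"dz": -5,"ax": 0,"ay": 0,"az": 0,"jaw": 70}
    - {"dx": 0.1,"dy": 0.05,"dz": -5,"ax": 0,"ay": 0,"az": 0,"jaw": 80}
  force: 30

```text
clock: 20.45
eef_pos: [569.9, -4.5, 14.9]
orientation: [-1.318, 1.569, -2.889]
contact_force: [0.5, -0.2, 1.0]
finger_gap: 60.9
```

>>> play_rows:
  plan:
    - {"dx": 0,"dy": 0,"dz": 0,"ax": 0,"ay": 0,"az": 0,"jaw": 90}
    - {"dx": 0,"dy": 0,"dz": 0,"ax": 0,"ay": 0,"az": 0,"jaw": 100}
    - {"dx": 0,"dy": 0,"dz": 0,"ax": 0,"ay": 0,"az": 0,"jaw": 120}
    - {"dx": 0,"dy": 0,"dz": 0,"ax": 0,"ay": 0,"az": 0,"jaw": 180}
    - {"dx": 0,"dy": 0,"dz": 0,"ax": 0,"ay": 0,"az": 0,"jaw": 180}
    - {"dx": 0,"dy": 0,"dz": 0,"ax": 0,"ay": 0,"az": 0,"jaw": 180}

```text
clock: 21.05
eef_pos: [570.0, -4.5, 15.2]
orientation: [-1.169, 1.569, -2.74]
contact_force: [-0.3, -0.8, 5.6]
finger_gap: 55.9
```

```bash
python3 look.py scene c2 140 100 340 280 4
```

```text
t 21.1 tcp [570.   -4.5  15.2] fing [-0.001 -0.001 -1.   ] jaw [ 1.    -0.    -0.001] yaw jaw -0.0 gap 55.6 F [-1.1 -0.3  5.4] q [ 0.23  0.77 -0.4   1.84  0.49  0.63 -0.47]
 to 1 0 [ 0.001 -0.001  0.   ]
 to 1 3.4 [ 0.001 -0.001  0.059]
 to -1 0 [-2.000e-03 -1.000e-03 -3.142e+00]
 to -1 3.4 [-2.000e-03 -1.000e-03 -3.082e+00]
```

View pics/c2.png

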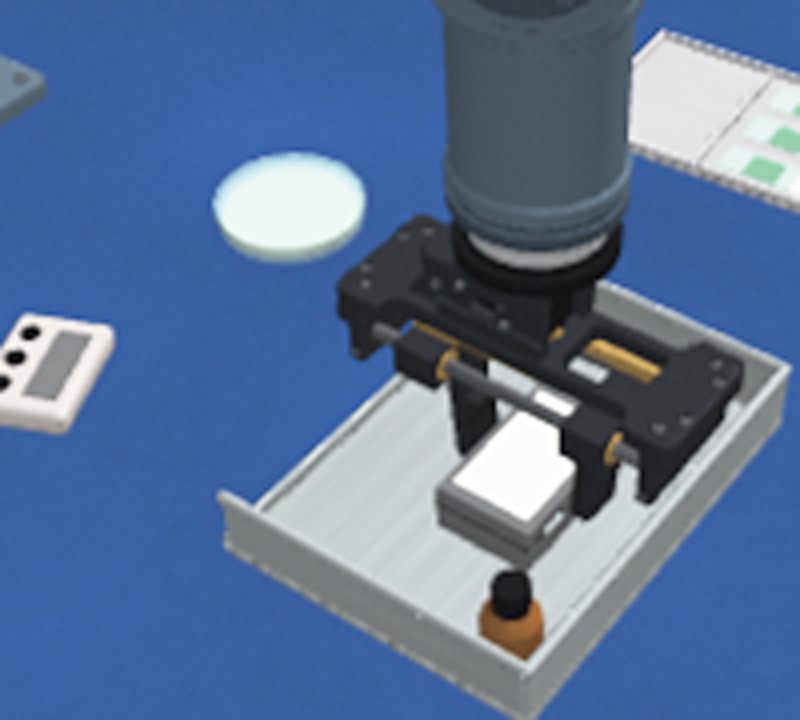

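>>> play_rows:
  plan:
    - {"dx": 0,"dy": 0,"dz": 1.5,"ax": 0,"ay": 0,"az": 0,"jaw": 180}
    - {"dx": 0,"dy": 0,"dz": 4,"ax": 0,"ay": 0,"az": 0,"jaw": 180}
    - {"dx": 0,"dy": 0,"dz": 7,"ax": 0,"ay": 0,"az": 0,"jaw": 180}
    - {"dx": -0.6,"dy": 2,"dz": 8,"ax": 0,"ay": 0,"az": 0,"jaw": 180}
    - {"dx": -1.7,"dy": 5,"dz": 8,"ax": 0,"ay": 0,"az": 0.01,"jaw": 180}
    - {"dx": -3,"dy": 9,"dz": 8,"ax": 0,"ay": 0,"az": 0.02,"jaw": 180}
    - {"dx": -4.5,"dy": 13,"dz": 8,"ax": 0,"ay": 0,"az": 0.03,"jaw": 180}
    - {"dx": -6,"dy": 17,"dz": 8,"ax": 0,"ay": 0,"az": 0.04,"jaw": 180}

```text
clock: 21.9
eef_pos: [509.6, 166.8, 96.1]
orientation: [-0.942, 1.57, -2.473]
contact_force: [0.5, 0.2, -1.5]
finger_gap: 55.8
```

>>> play_rows:
  plan:
    - {"dx": -1.2,"dy": 4,"dz": 0,"ax": 0,"ay": 0,"az": 0.01,"jaw": 180}
    - {"dx": -2.6,"dy": 8,"dz": 0,"ax": 0,"ay": 0,"az": 0.019,"jaw": 180}
    - {"dx": -4,"dy": 12,"dz": 0,"ax": 0,"ay": 0,"az": 0.019,"jaw": 180}
    - {"dx": -5.3,"dy": 15,"dz": 0,"ax": 0,"ay": 0,"az": 0.019,"jaw": 180}
    - {"dx": -5.9,"dy": 16.6,"dz": 0,"ax": 0,"ay": 0,"az": 0.019,"jaw": 180}
    - {"dx": -5.9,"dy": 16.6,"dz": -1,"ax": 0,"ay": 0,"az": 0.019,"jaw": 180}
    - {"dx": -5.9,"dy": 16.6,"dz": -2,"ax": 0,"ay": 0,"az": 0.019,"jaw": 180}
    - {"dx": -5.9,"dy": 16.6,"dz": -2,"ax": 0,"ay": 0,"az": 0.019,"jaw": 180}

```text
clock: 22.7
eef_pos: [450.6, 329.8, 74.2]
orientation: [-0.639, 1.566, -2.153]
contact_force: [-0.0, -0.6, -0.8]
finger_gap: 55.8
```

```bash
python3 look.py scene c3 240 60 400 180 4;python3 look.py top d3 80 160 260 320 3
```

```text
t 22.75 tcp [450.9 330.3  74.9] fing [-0.002 -0.003 -1.   ] jaw [ 0.998  0.056 -0.002] yaw jaw 3.2 gap 55.6 F [ 0.6  0.5 -0.9] q [-0.35  0.67 -0.48  1.86  0.45  0.72 -1.03]
 to 1 0 [ 0.003 -0.002 -0.056]
 to 1 3.4 [ 0.003 -0.002  0.003]
 to -1 0 [3.000e-03 4.000e-03 3.085e+00]
 to -1 3.4 [-3.000e-03 -5.000e-03 -3.139e+00]
t 22.8 tcp [451.1 330.9  75.4] fing [-0.001 -0.002 -1.   ] jaw [ 0.998  0.057 -0.001] yaw jaw 3.2 gap 55.6 F [ 0.1  0.3 -1.3] q [-0.35  0.67 -0.48  1.86  0.45  0.72 -1.03]
 to 1 0 [ 0.002 -0.001 -0.057]
 to 1 3.4 [ 0.002 -0.001  0.003]
 to -1 0 [2.000e-03 3.000e-03 3.085e+00]
 to -1 3.4 [-2.000e-03 -3.000e-03 -3.139e+00]
```

View pics/c3.png

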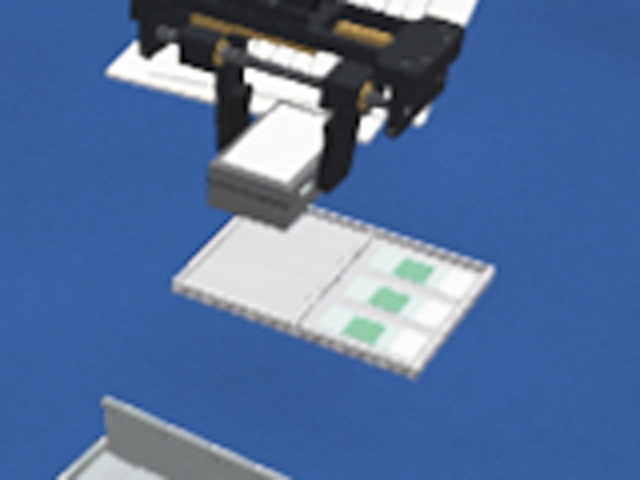

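View pics/d3.png

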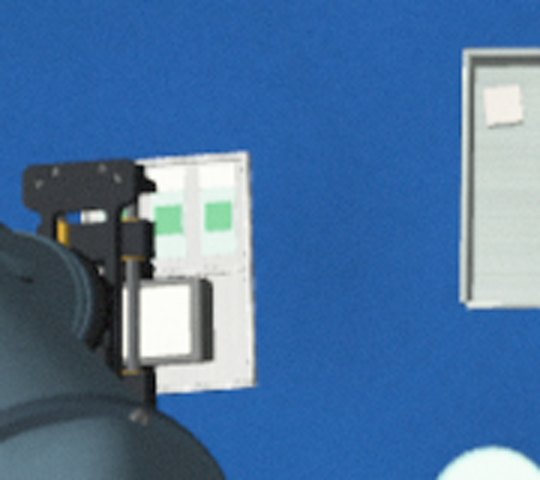

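```bash
python3 -c "
from h import *
D=lambda u,v,z:T(u,v,z,80,160,3)
print('lid right corners',D(205,280,94),D(210,360,94))
C=lambda u,v:T(u,v,8,240,60,4,'scene')
print('scene read: near-right',C(175,285),'far-left',C(495,268),'far-right',C(415,375),'div R',C(297,328),'div L',C(372,238))
K=lambda u,v:T(u,v,94,240,60,4,'scene')
print('scene box lid',K(207,172),K(283,194),K(285,102))
"
```

```text
lid right corners [479.14689951 283.80438181] [426.42140367 278.47309286]
scene read: near-right [415.95625272 265.6832274 ] far-left [575.45762155 401.44089752] far-right [584.72829095 273.48021368] div R [502.69874691 272.15504143] div L [493.53993469 384.72762803]
scene box lid [433.1326653  270.80857707] [482.5105145  277.01894798] [429.54278727 367.41155711]
```

>>> play_rows:
  plan:
    - {"dx": -0.1,"dy": 0.3,"dz": -1,"ax": 0,"ay": 0,"az": 0,"jaw": 180}
    - {"dx": -0.3,"dy": 0.7,"dz": -2,"ax": 0,"ay": 0,"az": 0,"jaw": 180}
    - {"dx": -0.3,"dy": 0.7,"dz": -3.5,"ax": 0,"ay": 0,"az": 0,"jaw": 180}
    - {"dx": -0.3,"dy": 0.7,"dz": -4.5,"ax": 0,"ay": 0,"az": 0,"jaw": 180}
    - {"dx": -0.3,"dy": 0.7,"dz": -4.5,"ax": 0,"ay": 0,"az": 0,"jaw": 180}
    - {"dx": -0.3,"dy": 0.7,"dz": -4.5,"ax": 0,"ay": 0,"az": 0,"jaw": 180}

```text
clock: 23.4
eef_pos: [448.0, 337.8, 30.0]
orientation: [-0.683, 1.568, -2.197]
contact_force: [-0.2, -0.3, -0.4]
finger_gap: 55.9
```

```bash
python3 look.py scene c4 270 80 370 160 7;python3 look.py top d4 90 190 190 310 5
```

```text
t 23.45 tcp [448.2 338.1  30.5] fing [-0.001 -0.002 -1.   ] jaw [ 0.998  0.057 -0.001] yaw jaw 3.2 gap 55.3 F [ 0.3 -0.4 -1.6] q [-0.4   0.74 -0.44  1.87  0.5   0.65 -1.08]
 to 1 0 [ 0.002 -0.001 -0.057]
 to 1 3.4 [ 0.002 -0.001  0.003]
 to -1 0 [2.000e-03 3.000e-03 3.085e+00]
 to -1 3.4 [-2.000e-03 -3.000e-03 -3.139e+00]
t 23.5 tcp [448.4 338.1  30.8] fing [-0.001 -0.001 -1.   ] jaw [ 0.998  0.056 -0.001] yaw jaw 3.2 gap 55.5 F [ 0.3 -0.1 -1.8] q [-0.4   0.74 -0.44  1.87  0.5   0.65 -1.08]
 to 1 0 [ 0.001 -0.001 -0.057]
 to 1 3.4 [ 0.001 -0.001  0.003]
 to -1 0 [1.000e-03 2.000e-03 3.085e+00]
 to -1 3.4 [-1.000e-03 -2.000e-03 -3.139e+00]
```

View pics/c4.png

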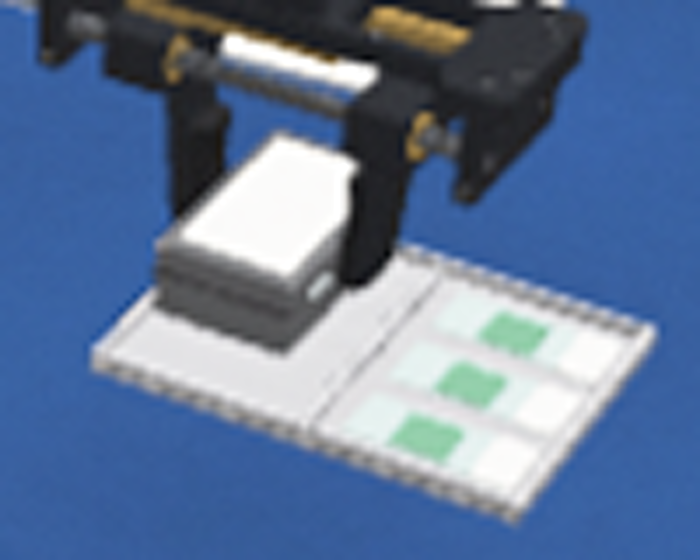

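View pics/d4.png

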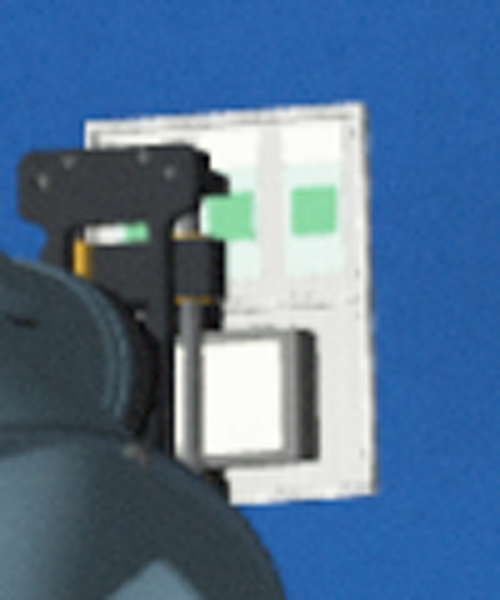

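```bash
python3 -c "
from h import *
D=lambda u,v,z:T(u,v,z,90,190,5)
C=lambda u,v,z:T(u,v,z,270,80,7,'scene')
print('top lid R',D(290,328,49.6),D(298,462,49.6),'bot',D(316,335,19.6),D(318,458,19.6))
print('top tray NR',D(377,492,8),'FR',D(362,103,8),'div',D(360,300,8))
print('scene bot',C(157,307,19.6),C(285,352,19.6))
print('scene NR',C(95,360,8),'FR',C(518,517,8),'FL',C(655,330,8),'div R',C(312,430,8),'div L',C(440,270,8))
"
```

```text
top lid R [478.41811251 298.12740967] [422.90783923 292.65911251] bot [477.7286229  296.00046735] [425.20310562 293.21725171]
top tray NR [410.68927386 270.55050701] FR [581.29482684 282.70791738] div [493.70615051 280.67630257]
scene bot [424.95145404 291.57941745] [477.61510768 294.91576031]
scene NR [415.76910689 264.8937609 ] FR [585.21423292 273.57259782] FL [575.13816114 400.73092874] div R [501.94389683 274.72927234] div L [490.90545047 388.41121713]
```

>>> play_rows:
  plan:
    - {"dx": 0.15,"dy": -0.35,"dz": 0,"ax": 0,"ay": 0,"az": 0,"jaw": 180}
    - {"dx": 0.3,"dy": -0.7,"dz": 0,"ax": 0,"ay": 0,"az": 0,"jaw": 180}
    - {"dx": 0.3,"dy": -0.7,"dz": 0,"ax": 0,"ay": 0,"az": 0,"jaw": 180}
    - {"dx": 0.3,"dy": -0.7,"dz": -0.4,"ax": 0,"ay": 0,"az": 0,"jaw": 180}
    - {"dx": 0.3,"dy": -0.7,"dz": -0.8,"ax": 0,"ay": 0,"az": 0,"jaw": 180}
    - {"dx": 0.3,"dy": -0.7,"dz": -0.8,"ax": 0,"ay": 0,"az": 0,"jaw": 180}

```text
clock: 24.1
eef_pos: [450.9, 330.9, 22.1]
orientation: [-0.682, 1.568, -2.196]
contact_force: [0.4, 0.4, -0.8]
finger_gap: 55.8
```

```bash
python3 look.py scene c5 270 80 370 160 7;python3 look.py top d5 90 190 190 310 5
```

```text
t 24.15 tcp [451.  331.1  22.3] fing [-0.001 -0.002 -1.   ] jaw [ 0.998  0.057 -0.001] yaw jaw 3.3 gap 55.5 F [ 0.5 -0.  -1. ] q [-0.39  0.75 -0.43  1.87  0.51  0.63 -1.08]
 to 1 0 [ 0.002 -0.001 -0.057]
 to 1 3.4 [ 0.002 -0.001  0.002]
 to -1 0 [2.000e-03 3.000e-03 3.085e+00]
 to -1 3.4 [-2.000e-03 -3.000e-03 -3.139e+00]
t 24.2 tcp [451.2 331.2  22.5] fing [-0.001 -0.002 -1.   ] jaw [ 0.998  0.057 -0.001] yaw jaw 3.3 gap 55.5 F [ 0.   0.3 -0.6] q [-0.39  0.75 -0.43  1.87  0.51  0.63 -1.08]
 to 1 0 [ 0.002 -0.001 -0.057]
 to 1 3.4 [ 0.002 -0.001  0.002]
 to -1 0 [2.000e-03 3.000e-03 3.085e+00]
 to -1 3.4 [-2.000e-03 -3.000e-03 -3.139e+00]
```

View pics/c5.png

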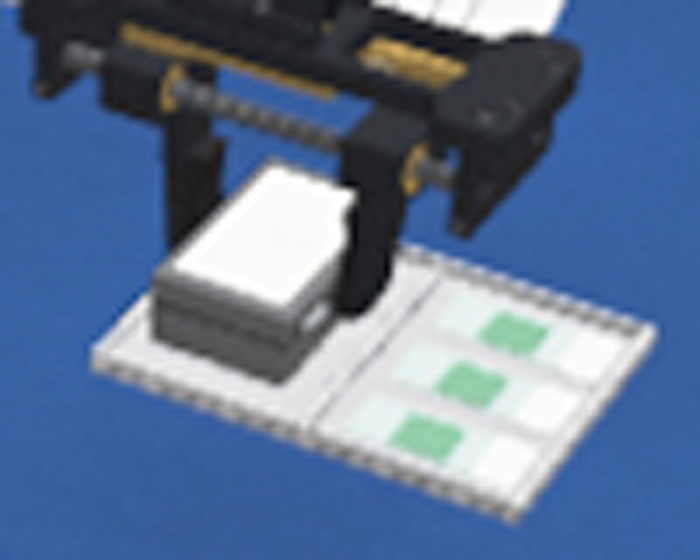

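View pics/d5.png

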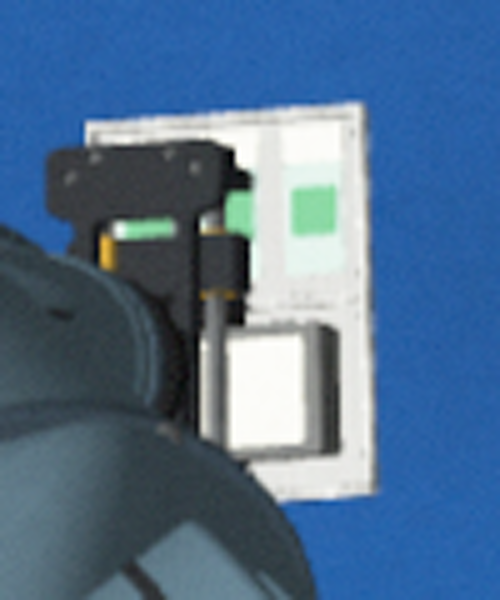

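```bash
python3 -c "
from h import *
D=lambda u,v,z:T(u,v,z,90,190,5)
C=lambda u,v,z:T(u,v,z,270,80,7,'scene')
print('top bot',D(338,328,11),D(340,453,11))
print('scene bot',C(153,340,11),C(278,384,11))
"
```

```text
top bot [481.33502437 289.0484886 ] [427.44466302 286.29619457]
scene bot [428.54517663 283.91061662] [479.88712704 287.43620204]
```

>>> play_rows:
  plan:
    - {"dx": 0,"dy": 0,"dz": -0.3,"ax": 0,"ay": 0,"az": 0,"jaw": 180}
    - {"dx": 0,"dy": 0,"dz": -0.6,"ax": 0,"ay": 0,"az": 0,"jaw": 180}
    - {"dx": 0,"dy": 0,"dz": -0.8,"ax": 0,"ay": 0,"az": 0,"jaw": 180}
    - {"dx": 0,"dy": 0,"dz": -0.8,"ax": 0,"ay": 0,"az": 0,"jaw": 180}
    - {"dx": 0,"dy": 0,"dz": -0.8,"ax": 0,"ay": 0,"az": 0,"jaw": 180}

```text
clock: 24.7
eef_pos: [451.2, 331.2, 14.4]
orientation: [-0.629, 1.569, -2.143]
contact_force: [0.1, -0.0, -0.8]
finger_gap: 55.7
```

```bash
python3 -c "
from h import *
st()"
```

```text
t 24.7 tcp [451.2 331.2  14.4] fing [-0.001 -0.002 -1.   ] jaw [ 0.998  0.057 -0.001] yaw jaw 3.3 gap 55.7 F [ 0.1 -0.  -0.8] q [-0.39  0.77 -0.42  1.87  0.52  0.62 -1.09]
 to 1 0 [ 0.002 -0.001 -0.057]
 to 1 3.4 [ 0.002 -0.001  0.003]
 to -1 0 [2.000e-03 2.000e-03 3.085e+00]
 to -1 3.4 [-2.000e-03 -3.000e-03 -3.139e+00]
```

>>> play_rows:
  plan:
    - {"dx": 0,"dy": 0,"dz": -0.05,"ax": 0,"ay": 0,"az": 0,"jaw": 180}
    - {"dx": 0,"dy": 0,"dz": -0.05,"ax": 0,"ay": 0,"az": 0,"jaw": 90}
    - {"dx": 0,"dy": 0,"dz": -0.05,"ax": 0,"ay": 0,"az": 0,"jaw": 70}
    - {"dx": 0,"dy": 0,"dz": -0.05,"ax": 0,"ay": 0,"az": 0,"jaw": 40}
    - {"dx": 0,"dy": 0,"dz": -0.05,"ax": 0,"ay": 0,"az": 0,"jaw": 20}
    - {"dx": 0,"dy": 0,"dz": -0.05,"ax": 0,"ay": 0,"az": 0,"jaw": 0}
    - {"dx": 0,"dy": 0,"dz": -0.05,"ax": 0,"ay": 0,"az": 0,"jaw": 0}

```text
clock: 25.4
eef_pos: [451.1, 331.2, 13.9]
orientation: [-0.647, 1.569, -2.161]
contact_force: [1.8, 0.6, -0.2]
finger_gap: 88.2
```

>>> play_rows:
  plan:
    - {"dx": 0,"dy": 0,"dz": 2,"ax": 0,"ay": 0,"az": 0,"jaw": 0}
    - {"dx": 0,"dy": 0,"dz": 5,"ax": 0,"ay": 0,"az": 0,"jaw": 0}
    - {"dx": 0,"dy": 0,"dz": 9,"ax": 0,"ay": 0,"az": 0,"jaw": 0}
    - {"dx": 0,"dy": -2,"dz": 13,"ax": 0,"ay": 0,"az": 0,"jaw": 0}
    - {"dx": 0.5,"dy": -6,"dz": 15,"ax": 0,"ay": 0,"az": 0,"jaw": 0}
    - {"dx": 1,"dy": -10,"dz": 15,"ax": 0,"ay": 0,"az": 0,"jaw": 0}
    - {"dx": 1.5,"dy": -14,"dz": 15,"ax": 0,"ay": 0,"az": 0,"jaw": 0}
    - {"dx": 2,"dy": -18,"dz": 15,"ax": 0,"ay": 0,"az": 0,"jaw": 0}

```text
clock: 26.2
eef_pos: [471.2, 149.6, 164.2]
orientation: [-0.227, 1.569, -1.741]
contact_force: [0.7, -0.3, 0.2]
finger_gap: 88.2
```

>>> play_rows:
  plan:
    - {"dx": 0,"dy": -4,"dz": 0,"ax": 0,"ay": 0,"az": 0,"jaw": 0}
    - {"dx": 0,"dy": -8,"dz": 0,"ax": 0,"ay": 0,"az": 0,"jaw": 0}
    - {"dx": 0,"dy": -12,"dz": 0,"ax": 0,"ay": 0,"az": 0,"jaw": 0}
    - {"dx": 0,"dy": -16,"dz": 0,"ax": 0,"ay": 0,"az": 0,"jaw": 0}
    - {"dx": -0.5,"dy": -20.5,"dz": 0,"ax": 0,"ay": 0,"az": 0,"jaw": 0}
    - {"dx": -1,"dy": -25,"dz": 0,"ax": 0,"ay": 0,"az": 0,"jaw": 0}
    - {"dx": -1.5,"dy": -29,"dz": 0,"ax": 0,"ay": 0,"az": 0,"jaw": 0}
    - {"dx": -2,"dy": -33,"dz": 0,"ax": 0,"ay": 0,"az": 0,"jaw": 0}

```text
clock: 27.0
eef_pos: [450.8, -182.3, 164.4]
orientation: [-0.049, 1.569, -1.564]
contact_force: [0.9, -0.2, -0.4]
finger_gap: 88.1
```

```bash
python3 look.py top d6 90 190 190 310 5; python3 look.py scene c6 240 60 400 180 4
```

```text
t 27.05 tcp [ 449.1 -189.9  164.1] fing [-0.001 -0.006 -1.   ] jaw [ 0.999  0.049 -0.002] yaw jaw 2.8 gap 87.8 F [-0.3 -5.7 -0.4] q [ 0.69  0.41 -0.47  2.    0.27  0.79  0.11]
 to 1 0 [ 0.006 -0.002 -0.049]
 to 1 3.4 [ 0.006 -0.001  0.011]
 to -1 0 [2.000e-03 9.000e-03 3.093e+00]
 to -1 3.4 [-2.000e-03 -9.000e-03 -3.131e+00]
t 27.1 tcp [ 449.8 -186.5  164.1] fing [-0.001 -0.004 -1.   ] jaw [ 0.999  0.048 -0.001] yaw jaw 2.8 gap 87.7 F [-0.3  0.1  0.1] q [ 0.69  0.41 -0.48  2.    0.27  0.79  0.1 ]
 to 1 0 [ 0.004 -0.001 -0.048]
 to 1 3.4 [ 0.004 -0.001  0.011]
 to -1 0 [2.000e-03 7.000e-03 3.093e+00]
 to -1 3.4 [-2.000e-03 -7.000e-03 -3.131e+00]
```

View pics/d6.png

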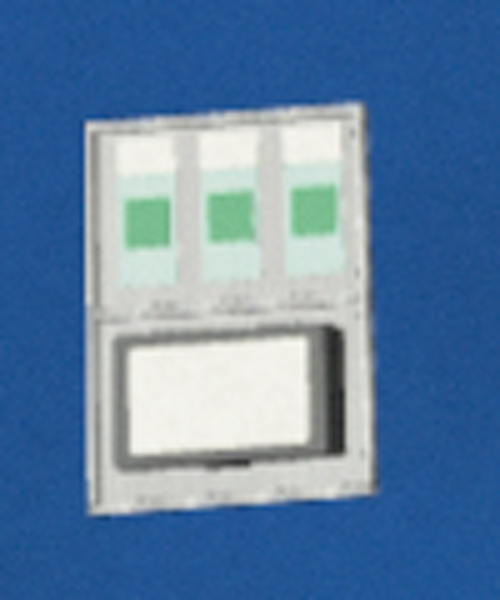

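View pics/c6.png

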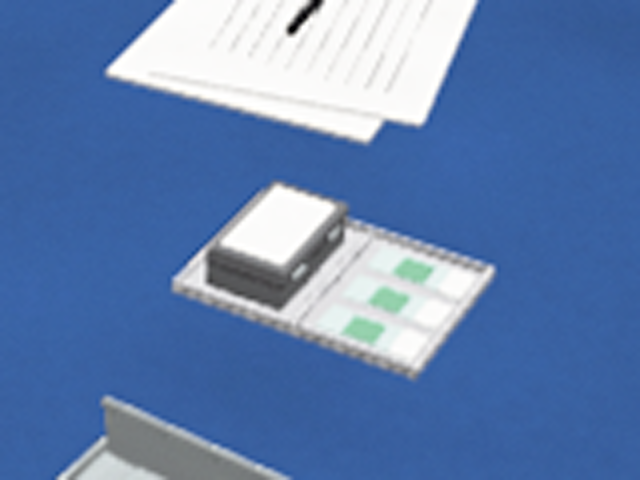

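The slide box lies flat, square in the near compartment (top crop (120-345, 325-468)). Now the square bottle goes back.

>>> play_rows:
  plan:
    - {"dx": -1.5,"dy": -3,"dz": 0,"ax": 0.004,"ay": -0.001,"az": 0.005,"jaw": 0}
    - {"dx": -3.2,"dy": -7,"dz": 0,"ax": 0.004,"ay": -0.001,"az": 0.005,"jaw": 0}
    - {"dx": -5,"dy": -10.5,"dz": 0,"ax": 0.004,"ay": -0.001,"az": 0.005,"jaw": 0}
    - {"dx": -6.3,"dy": -13.3,"dz": 0,"ax": 0.004,"ay": -0.001,"az": 0.005,"jaw": 0}
    - {"dx": -6.6,"dy": -14,"dz": -2,"ax": 0.004,"ay": -0.001,"az": 0.005,"jaw": 0}
    - {"dx": -6.6,"dy": -14,"dz": -3.5,"ax": 0.004,"ay": -0.001,"az": 0.005,"jaw": 0}
    - {"dx": -6.6,"dy": -14,"dz": -3.5,"ax": 0.004,"ay": -0.001,"az": 0.005,"jaw": 0}

```text
clock: 27.8
eef_pos: [382.7, -325.5, 127.5]
orientation: [-2.301, 1.568, 2.464]
contact_force: [-0.3, 0.5, -0.2]
finger_gap: 88.2
```

```bash
python3 -c "
from h import *
st()"
```

```text
t 27.8 tcp [ 382.7 -325.5  127.5] fing [-0.003  0.002 -1.   ] jaw [ 0.999  0.053 -0.002] yaw jaw 3.0 gap 88.2 F [-0.3  0.5 -0.2] q [ 0.95  0.49 -0.41  1.99  0.29  0.73  0.41]
 to 1 0 [-0.002 -0.003 -0.053]
 to 1 3.4 [-0.002 -0.003  0.006]
 to -1 0 [ 4.000e-03 -3.000e-03  3.088e+00]
 to -1 3.4 [-4.000e-03  3.000e-03 -3.135e+00]
```

>>> play_rows:
  plan:
    - {"dx": 0.13,"dy": -0.1,"dz": -2,"ax": 0,"ay": 0,"az": 0,"jaw": 0}
    - {"dx": 0.13,"dy": -0.1,"dz": -4,"ax": 0,"ay": 0,"az": 0,"jaw": 0}
    - {"dx": 0.13,"dy": -0.1,"dz": -6,"ax": 0,"ay": 0,"az": 0,"jaw": 10}
    - {"dx": 0.13,"dy": -0.1,"dz": -7,"ax": 0,"ay": 0,"az": 0,"jaw": 30}
    - {"dx": 0.13,"dy": -0.1,"dz": -7.28,"ax": 0,"ay": 0,"az": 0,"jaw": 50}
    - {"dx": 0.13,"dy": -0.1,"dz": -7.28,"ax": 0,"ay": 0,"az": 0,"jaw": 70}
    - {"dx": 0.13,"dy": -0.1,"dz": -7.28,"ax": 0,"ay": 0,"az": 0,"jaw": 90}
    - {"dx": 0.13,"dy": -0.1,"dz": -7.28,"ax": 0,"ay": 0,"az": 0,"jaw": 110}
  force: 20

```text
clock: 28.6
eef_pos: [384.5, -326.8, 55.6]
orientation: [-2.276, 1.569, 2.49]
contact_force: [-0.8, 0.6, 0.0]
finger_gap: 51.7
```

>>> play_rows:
  plan:
    - {"dx": 0,"dy": 0,"dz": 0,"ax": 0,"ay": 0,"az": 0,"jaw": 120}
    - {"dx": 0,"dy": 0,"dz": 0,"ax": 0,"ay": 0,"az": 0,"jaw": 130}
    - {"dx": 0,"dy": 0,"dz": 0,"ax": 0,"ay": 0,"az": 0,"jaw": 140}
    - {"dx": 0,"dy": 0,"dz": 0,"ax": 0,"ay": 0,"az": 0,"jaw": 200}
    - {"dx": 0,"dy": 0,"dz": 0,"ax": 0,"ay": 0,"az": 0,"jaw": 200}
    - {"dx": 0,"dy": 0,"dz": 0,"ax": 0,"ay": 0,"az": 0,"jaw": 200}

```text
clock: 29.2
eef_pos: [384.5, -327.1, 55.8]
orientation: [-2.094, 1.569, 2.672]
contact_force: [-2.1, -0.8, 5.9]
finger_gap: 42.0
```

```bash
python3 look.py scene e1 0 120 340 420 2
```

```text
t 29.25 tcp [ 384.5 -327.1   55.8] fing [-0.001  0.001 -1.   ] jaw [ 0.999  0.053 -0.001] yaw jaw 3.0 gap 42.3 F [-1.8  0.2  5.5] q [ 0.89  0.61 -0.35  2.01  0.37  0.58  0.34]
 to 1 0 [-0.001 -0.001 -0.053]
 to 1 3.4 [-0.001 -0.001  0.006]
 to -1 0 [ 2.000e-03 -1.000e-03  3.089e+00]
 to -1 3.4 [-2.000e-03  1.000e-03 -3.135e+00]
```

View pics/e1.png

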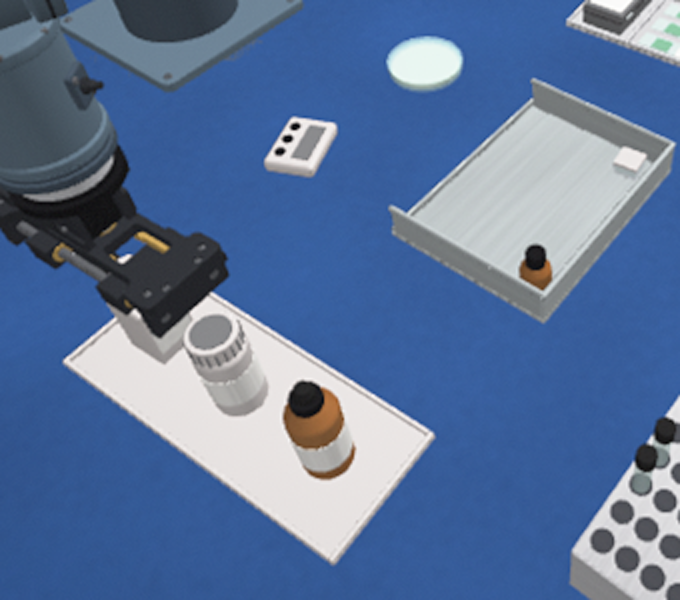

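>>> play_rows:
  plan:
    - {"dx": 0,"dy": 0,"dz": 1.5,"ax": 0,"ay": 0,"az": 0,"jaw": 200}
    - {"dx": 0,"dy": 0,"dz": 4,"ax": 0,"ay": 0,"az": 0,"jaw": 200}
    - {"dx": 0,"dy": 0,"dz": 6.5,"ax": 0,"ay": 0,"az": 0,"jaw": 200}
    - {"dx": 0.2,"dy": 2,"dz": 7,"ax": 0,"ay": 0,"az": 0,"jaw": 200}
    - {"dx": 1,"dy": 5,"dz": 7,"ax": 0,"ay": 0,"az": 0,"jaw": 200}
    - {"dx": 2.3,"dy": 9,"dz": 7,"ax": 0,"ay": 0,"az": 0,"jaw": 200}
    - {"dx": 4,"dy": 13,"dz": 7,"ax": 0,"ay": 0,"az": 0,"jaw": 200}
    - {"dx": 6,"dy": 17,"dz": 7,"ax": 0,"ay": 0,"az": 0,"jaw": 200}

```text
clock: 30.05
eef_pos: [444.4, -155.6, 125.6]
orientation: [-2.023, 1.569, 2.741]
contact_force: [0.2, 0.7, -0.5]
finger_gap: 41.9
```

>>> play_rows:
  plan:
    - {"dx": 1.2,"dy": 4,"dz": 0,"ax": 0,"ay": 0,"az": 0,"jaw": 200}
    - {"dx": 2.5,"dy": 8,"dz": 0,"ax": 0,"ay": 0,"az": 0,"jaw": 200}
    - {"dx": 3.8,"dy": 12,"dz": 0,"ax": 0,"ay": 0,"az": 0,"jaw": 200}
    - {"dx": 5,"dy": 16,"dz": 0,"ax": 0,"ay": 0,"az": 0,"jaw": 200}
    - {"dx": 5.7,"dy": 19,"dz": 0,"ax": 0,"ay": 0,"az": 0,"jaw": 200}
    - {"dx": 5.8,"dy": 20.4,"dz": 0,"ax": 0,"ay": 0,"az": 0,"jaw": 200}
    - {"dx": 5.8,"dy": 20.4,"dz": -1,"ax": 0,"ay": 0,"az": 0,"jaw": 200}
    - {"dx": 5.8,"dy": 20.4,"dz": -1.5,"ax": 0,"ay": 0,"az": 0,"jaw": 200}

```text
clock: 30.85
eef_pos: [501.3, 46.5, 109.3]
orientation: [-1.467, 1.567, -2.986]
contact_force: [0.1, -1.1, -0.8]
finger_gap: 42.1
```

```bash
python3 -c "
from h import *
st()"
```

```text
t 30.85 tcp [501.3  46.5 109.3] fing [-0.004 -0.001 -1.   ] jaw [ 0.999  0.051 -0.004] yaw jaw 2.9 gap 42.1 F [ 0.1 -1.1 -0.8] q [ 0.18  0.53 -0.45  1.99  0.35  0.7  -0.44]
 to 1 0 [ 0.001 -0.004 -0.051]
 to 1 3.4 [ 0.001 -0.004  0.008]
 to -1 0 [6.000e-03 1.000e-03 3.091e+00]
 to -1 3.4 [-6.000e-03 -1.000e-03 -3.133e+00]
```

>>> play_rows:
  plan:
    - {"dx": 0.2,"dy": 0.44,"dz": -0.5,"ax": 0.001,"ay": -0.004,"az": 0,"jaw": 200}
    - {"dx": 0.2,"dy": 0.44,"dz": -2,"ax": 0.001,"ay": -0.004,"az": 0,"jaw": 200}
    - {"dx": 0.2,"dy": 0.44,"dz": -3.5,"ax": 0.001,"ay": -0.004,"az": 0,"jaw": 200}
    - {"dx": 0.2,"dy": 0.44,"dz": -4.5,"ax": 0.001,"ay": -0.004,"az": 0,"jaw": 200}
    - {"dx": 0.2,"dy": 0.44,"dz": -5,"ax": 0.001,"ay": -0.004,"az": 0,"jaw": 200}
    - {"dx": 0.2,"dy": 0.44,"dz": -5.1,"ax": 0.001,"ay": -0.004,"az": 0,"jaw": 200}
    - {"dx": 0.2,"dy": 0.44,"dz": -5.1,"ax": 0.001,"ay": -0.004,"az": 0,"jaw": 200}

```text
clock: 31.55
eef_pos: [503.5, 50.9, 58.3]
orientation: [2.55, 1.57, 1.03]
contact_force: [0.1, -0.5, -0.3]
finger_gap: 42.2
```

```bash
python3 -c "
from h import *
st()"
```

```text
t 31.55 tcp [503.5  50.9  58.3] fing [ 0.  0. -1.] jaw [0.999 0.051 0.   ] yaw jaw 2.9 gap 42.2 F [ 0.1 -0.5 -0.3] q [ 0.13  0.62 -0.4   2.01  0.41  0.6  -0.5 ]
 to 1 0 [-0.     0.    -0.051]
 to 1 3.4 [-0.     0.     0.008]
 to -1 0 [-0.000e+00 -1.000e-03  3.091e+00]
 to -1 3.4 [ 0.000e+00  1.000e-03 -3.133e+00]
```

Lower about 1.5 mm more, then release.

>>> play_rows:
  plan:
    - {"dx": 0,"dy": 0,"dz": -0.08,"ax": 0,"ay": 0,"az": 0,"jaw": 200}
    - {"dx": 0,"dy": 0,"dz": -0.15,"ax": 0,"ay": 0,"az": 0,"jaw": 200}
    - {"dx": 0,"dy": 0,"dz": -0.15,"ax": 0,"ay": 0,"az": 0,"jaw": 200}

```text
clock: 31.85
eef_pos: [503.7, 50.9, 57.1]
orientation: [2.034, 1.57, 0.514]
contact_force: [-0.3, 0.4, -1.4]
finger_gap: 41.9
```

>>> play_rows:
  plan:
    - {"dx": 0,"dy": 0,"dz": 0,"ax": 0,"ay": 0,"az": 0,"jaw": 125}
    - {"dx": 0,"dy": 0,"dz": 0,"ax": 0,"ay": 0,"az": 0,"jaw": 110}
    - {"dx": 0,"dy": 0,"dz": 0,"ax": 0,"ay": 0,"az": 0,"jaw": 80}
    - {"dx": 0,"dy": 0,"dz": 0,"ax": 0,"ay": 0,"az": 0,"jaw": 40}
    - {"dx": 0,"dy": 0,"dz": 0,"ax": 0,"ay": 0,"az": 0,"jaw": 0}
    - {"dx": 0,"dy": 0,"dz": 0,"ax": 0,"ay": 0,"az": 0,"jaw": 0}

```text
clock: 32.45
eef_pos: [503.7, 50.9, 57.1]
orientation: [2.041, 1.57, 0.521]
contact_force: [0.1, -0.2, 0.2]
finger_gap: 80.1
```

```bash
python3 look.py scene e2 140 100 340 280 4
```

```text
t 32.5 tcp [503.7  50.9  57.1] fing [ 0.001  0.    -1.   ] jaw [0.999 0.051 0.001] yaw jaw 2.9 gap 84.2 F [-0.4 -0.5 -0.3] q [ 0.13  0.62 -0.4   2.01  0.42  0.59 -0.5 ]
 to 1 0 [-0.     0.001 -0.051]
 to 1 3.4 [-0.     0.001  0.008]
 to -1 0 [-1.000e-03 -1.000e-03  3.091e+00]
 to -1 3.4 [ 1.000e-03  1.000e-03 -3.133e+00]
```

View pics/e2.png

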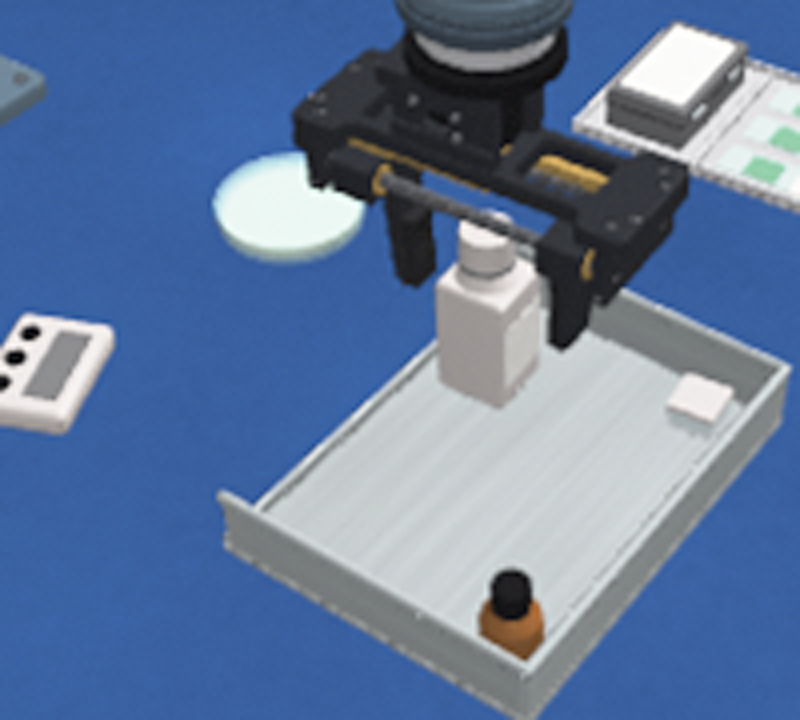

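>>> play_rows:
  plan:
    - {"dx": 0,"dy": 0,"dz": 2,"ax": 0,"ay": 0,"az": 0,"jaw": 0}
    - {"dx": 0,"dy": 0,"dz": 5,"ax": 0,"ay": 0,"az": 0,"jaw": 0}
    - {"dx": 0,"dy": 0,"dz": 9,"ax": 0,"ay": 0,"az": 0,"jaw": 0}
    - {"dx": -0.1,"dy": -2,"dz": 10,"ax": 0,"ay": 0,"az": -0.02,"jaw": 0}
    - {"dx": -0.3,"dy": -6,"dz": 10,"ax": 0,"ay": 0,"az": -0.03,"jaw": 0}
    - {"dx": -0.5,"dy": -10,"dz": 10,"ax": 0,"ay": 0,"az": -0.04,"jaw": 0}
    - {"dx": -0.8,"dy": -14,"dz": 10,"ax": 0,"ay": 0,"az": -0.051,"jaw": 0}
    - {"dx": -1.1,"dy": -18,"dz": 10,"ax": 0,"ay": 0,"az": -0.051,"jaw": 0}

```text
clock: 33.3
eef_pos: [492.4, -130.6, 157.2]
orientation: [1.734, 1.57, 0.163]
contact_force: [0.5, 0.5, 0.4]
finger_gap: 88.2
```

>>> play_rows:
  plan:
    - {"dx": -0.2,"dy": -4,"dz": 0,"ax": 0,"ay": 0,"az": 0,"jaw": 0}
    - {"dx": -0.4,"dy": -8,"dz": 0,"ax": 0,"ay": 0,"az": 0,"jaw": 0}
    - {"dx": -0.6,"dy": -12,"dz": 0,"ax": 0,"ay": 0,"az": 0,"jaw": 0}
    - {"dx": -0.9,"dy": -15.5,"dz": 0,"ax": 0,"ay": 0,"az": 0,"jaw": 0}
    - {"dx": -1.2,"dy": -18,"dz": 0,"ax": 0,"ay": 0,"az": 0,"jaw": 0}
    - {"dx": -1.2,"dy": -19.5,"dz": -1,"ax": 0,"ay": 0,"az": 0,"jaw": 0}
    - {"dx": -1.2,"dy": -19.5,"dz": -2,"ax": 0,"ay": 0,"az": 0,"jaw": 0}
    - {"dx": -1.2,"dy": -19.5,"dz": -2,"ax": 0,"ay": 0,"az": 0,"jaw": 0}

```text
clock: 34.1
eef_pos: [479.6, -323.4, 135.1]
orientation: [-2.643, 1.567, 2.071]
contact_force: [-1.1, 1.0, 1.0]
finger_gap: 88.0
```

```bash
python3 look.py scene e3 0 120 340 420 2
```

```text
t 34.15 tcp [ 480.2 -323.1  135.9] fing [-0.001  0.003 -1.   ] jaw [ 1.     0.002 -0.001] yaw jaw 0.1 gap 88.3 F [-0.1  0.2 -0. ] q [ 0.8   0.58 -0.39  1.79  0.28  0.83  0.28]
 to 1 0 [-0.003 -0.001 -0.002]
 to 1 3.4 [-0.003 -0.001  0.057]
 to -1 0 [ 1.000e-03 -4.000e-03  3.139e+00]
 to -1 3.4 [-1.000e-03  4.000e-03 -3.084e+00]
```

View pics/e3.png

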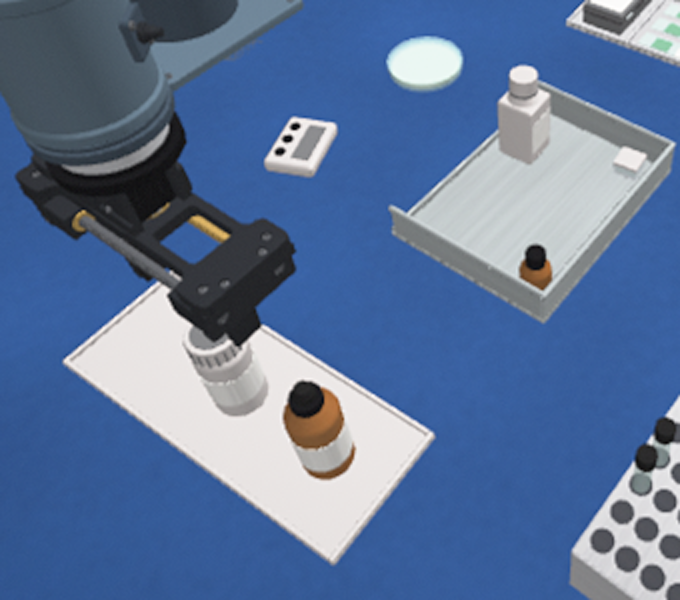

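>>> play_rows:
  plan:
    - {"dx": 0,"dy": -0.17,"dz": -2,"ax": 0,"ay": 0,"az": 0,"jaw": 0}
    - {"dx": 0,"dy": -0.17,"dz": -4.5,"ax": 0,"ay": 0,"az": 0,"jaw": 0}
    - {"dx": 0,"dy": -0.17,"dz": -6.8,"ax": 0,"ay": 0,"az": 0,"jaw": 10}
    - {"dx": 0,"dy": -0.17,"dz": -7.8,"ax": 0,"ay": 0,"az": 0,"jaw": 30}
    - {"dx": 0,"dy": -0.17,"dz": -8.1,"ax": 0,"ay": 0,"az": 0,"jaw": 50}
    - {"dx": 0,"dy": -0.17,"dz": -8.1,"ax": 0,"ay": 0,"az": 0,"jaw": 70}
    - {"dx": 0,"dy": -0.17,"dz": -8.1,"ax": 0,"ay": 0,"az": 0,"jaw": 90}
    - {"dx": 0,"dy": -0.17,"dz": -8.1,"ax": 0,"ay": 0,"az": 0,"jaw": 110}

```text
clock: 34.95
eef_pos: [480.9, -325.1, 56.0]
orientation: [2.807, 1.569, 1.238]
contact_force: [0.3, -0.1, -0.1]
finger_gap: 51.6
```

>>> play_rows:
  plan:
    - {"dx": 0,"dy": 0,"dz": 0,"ax": 0,"ay": 0,"az": 0,"jaw": 120}
    - {"dx": 0,"dy": 0,"dz": 0,"ax": 0,"ay": 0,"az": 0,"jaw": 130}
    - {"dx": 0,"dy": 0,"dz": 0,"ax": 0,"ay": 0,"az": 0,"jaw": 140}
    - {"dx": 0,"dy": 0,"dz": 0,"ax": 0,"ay": 0,"az": 0,"jaw": 200}
    - {"dx": 0,"dy": 0,"dz": 0,"ax": 0,"ay": 0,"az": 0,"jaw": 200}
    - {"dx": 0,"dy": 0,"dz": 0,"ax": 0,"ay": 0,"az": 0,"jaw": 200}

```text
clock: 35.55
eef_pos: [480.9, -325.4, 56.5]
orientation: [2.574, 1.569, 1.005]
contact_force: [-2.5, 0.1, 5.4]
finger_gap: 43.5
```

```bash
python3 -c "
from h import *
st()"
```

```text
t 35.55 tcp [ 480.9 -325.4   56.5] fing [ 0.001  0.001 -1.   ] jaw [1.    0.002 0.001] yaw jaw 0.1 gap 43.5 F [-2.5  0.1  5.4] q [ 0.77  0.7  -0.34  1.82  0.34  0.68  0.24]
 to 1 0 [-0.001  0.001 -0.002]
 to 1 3.4 [-0.001  0.001  0.057]
 to -1 0 [-1.00e-03 -2.00e-03  3.14e+00]
 to -1 3.4 [ 1.000e-03  2.000e-03 -3.084e+00]
```

>>> play_rows:
  plan:
    - {"dx": 0,"dy": 0,"dz": 1.5,"ax": 0,"ay": 0,"az": 0,"jaw": 200}
    - {"dx": 0,"dy": 0,"dz": 4,"ax": 0,"ay": 0,"az": 0,"jaw": 200}
    - {"dx": 0,"dy": 0,"dz": 6.5,"ax": 0,"ay": 0,"az": 0,"jaw": 200}
    - {"dx": 0,"dy": 2,"dz": 7,"ax": 0,"ay": 0,"az": 0,"jaw": 200}
    - {"dx": 0.2,"dy": 5,"dz": 7,"ax": 0,"ay": 0,"az": 0,"jaw": 200}
    - {"dx": 0.5,"dy": 9,"dz": 7,"ax": 0,"ay": 0,"az": 0,"jaw": 200}
    - {"dx": 0.8,"dy": 13,"dz": 7,"ax": 0,"ay": 0,"az": 0,"jaw": 200}
    - {"dx": 1.1,"dy": 17,"dz": 7,"ax": 0,"ay": 0,"az": 0,"jaw": 200}

```text
clock: 36.35
eef_pos: [492.1, -154.0, 127.4]
orientation: [2.119, 1.569, 0.55]
contact_force: [-0.0, 0.6, -1.3]
finger_gap: 43.3
```

>>> play_rows:
  plan:
    - {"dx": 0.3,"dy": 4,"dz": 0,"ax": 0,"ay": 0,"az": 0,"jaw": 200}
    - {"dx": 0.6,"dy": 8,"dz": 0,"ax": 0,"ay": 0,"az": 0,"jaw": 200}
    - {"dx": 0.9,"dy": 11.5,"dz": 0,"ax": 0,"ay": 0,"az": 0,"jaw": 200}
    - {"dx": 1.2,"dy": 14,"dz": 0,"ax": 0,"ay": 0,"az": 0,"jaw": 200}
    - {"dx": 1.2,"dy": 15.2,"dz": 0,"ax": 0,"ay": 0,"az": 0,"jaw": 200}
    - {"dx": 1.2,"dy": 15.2,"dz": -1,"ax": 0,"ay": 0,"az": 0,"jaw": 200}
    - {"dx": 1.2,"dy": 15.2,"dz": -1.5,"ax": 0,"ay": 0,"az": 0,"jaw": 200}
    - {"dx": 1.2,"dy": 15.2,"dz": -1.5,"ax": 0,"ay": 0,"az": 0,"jaw": 200}

```text
clock: 37.15
eef_pos: [503.0, -4.1, 111.2]
orientation: [-1.588, 1.57, 3.124]
contact_force: [-0.1, 1.0, -0.7]
finger_gap: 43.6
```

```bash
python3 -c "
from h import *
st()"
```

```text
t 37.15 tcp [503.   -4.1 111.2] fing [-0.001  0.    -1.   ] jaw [ 1.    -0.001 -0.001] yaw jaw -0.1 gap 43.6 F [-0.1  1.  -0.7] q [ 0.25  0.52 -0.42  2.    0.32  0.69 -0.37]
 to 1 0 [-0.    -0.001  0.001]
 to 1 3.4 [ 0.    -0.001  0.06 ]
 to -1 0 [-1.000e-03  0.000e+00 -3.141e+00]
 to -1 3.4 [-1.000e-03 -0.000e+00 -3.081e+00]
```

>>> play_rows:
  plan:
    - {"dx": 0.06,"dy": 0.32,"dz": -0.5,"ax": 0,"ay": 0,"az": 0,"jaw": 200}
    - {"dx": 0.06,"dy": 0.32,"dz": -2,"ax": 0,"ay": 0,"az": 0,"jaw": 200}
    - {"dx": 0.06,"dy": 0.32,"dz": -3.5,"ax": 0,"ay": 0,"az": 0,"jaw": 200}
    - {"dx": 0.06,"dy": 0.32,"dz": -4.6,"ax": 0,"ay": 0,"az": 0,"jaw": 200}
    - {"dx": 0.06,"dy": 0.32,"dz": -5.2,"ax": 0,"ay": 0,"az": 0,"jaw": 200}
    - {"dx": 0.06,"dy": 0.32,"dz": -5.3,"ax": 0,"ay": 0,"az": 0,"jaw": 200}
    - {"dx": 0.06,"dy": 0.32,"dz": -5.3,"ax": 0,"ay": 0,"az": 0,"jaw": 200}

```text
clock: 37.85
eef_pos: [503.8, -0.9, 58.3]
orientation: [-1.703, 1.57, 3.008]
contact_force: [-1.7, 0.1, -1.6]
finger_gap: 43.1
```

```bash
python3 -c "
from h import *
st()"
```

```text
t 37.85 tcp [503.8  -0.9  58.3] fing [-0.  0. -1.] jaw [ 1.    -0.001 -0.   ] yaw jaw -0.1 gap 43.1 F [-1.7  0.1 -1.6] q [ 0.21  0.61 -0.37  2.01  0.38  0.59 -0.43]
 to 1 0 [-0.    -0.     0.001]
 to 1 3.4 [-0.   -0.    0.06]
 to -1 0 [-1.00e-03  0.00e+00 -3.14e+00]
 to -1 3.4 [-1.000e-03  0.000e+00 -3.081e+00]
```

>>> play_rows:
  plan:
    - {"dx": 0,"dy": 0,"dz": -0.06,"ax": 0,"ay": 0,"az": 0,"jaw": 200}
    - {"dx": 0,"dy": 0,"dz": -0.1,"ax": 0,"ay": 0,"az": 0,"jaw": 200}
    - {"dx": 0,"dy": 0,"dz": -0.1,"ax": 0,"ay": 0,"az": 0,"jaw": 200}

```text
clock: 38.15
eef_pos: [504.1, -0.9, 57.6]
orientation: [1.937, 1.571, 0.365]
contact_force: [-0.2, -0.1, -0.4]
finger_gap: 43.5
```

>>> play_rows:
  plan:
    - {"dx": 0,"dy": 0,"dz": 0,"ax": 0,"ay": 0,"az": 0,"jaw": 120}
    - {"dx": 0,"dy": 0,"dz": 0,"ax": 0,"ay": 0,"az": 0,"jaw": 105}
    - {"dx": 0,"dy": 0,"dz": 0,"ax": 0,"ay": 0,"az": 0,"jaw": 80}
    - {"dx": 0,"dy": 0,"dz": 0,"ax": 0,"ay": 0,"az": 0,"jaw": 40}
    - {"dx": 0,"dy": 0,"dz": 0,"ax": 0,"ay": 0,"az": 0,"jaw": 0}
    - {"dx": 0,"dy": 0,"dz": 0,"ax": 0,"ay": 0,"az": 0,"jaw": 0}

```text
clock: 38.75
eef_pos: [504.2, -0.9, 57.6]
orientation: [1.911, 1.57, 0.339]
contact_force: [0.2, -0.2, -0.1]
finger_gap: 81.8
```

>>> play_rows:
  plan:
    - {"dx": 0,"dy": 0,"dz": 2,"ax": 0,"ay": 0,"az": 0,"jaw": 0}
    - {"dx": 0,"dy": 0,"dz": 5,"ax": 0,"ay": 0,"az": 0,"jaw": 0}
    - {"dx": 0,"dy": 0,"dz": 9,"ax": 0,"ay": 0,"az": 0,"jaw": 0}
    - {"dx": 0.5,"dy": -2,"dz": 10,"ax": 0,"ay": 0,"az": 0,"jaw": 0}
    - {"dx": 1.5,"dy": -6,"dz": 10,"ax": 0,"ay": 0,"az": 0,"jaw": 0}
    - {"dx": 2.5,"dy": -10,"dz": 10,"ax": 0,"ay": 0,"az": 0,"jaw": 0}
    - {"dx": 3.5,"dy": -14,"dz": 10,"ax": 0,"ay": 0,"az": 0,"jaw": 0}
    - {"dx": 4.5,"dy": -18,"dz": 10,"ax": 0,"ay": 0,"az": 0,"jaw": 0}

```text
clock: 39.55
eef_pos: [549.3, -182.6, 157.7]
orientation: [1.475, 1.57, -0.097]
contact_force: [0.3, 0.2, -0.8]
finger_gap: 88.0
```

>>> play_rows:
  plan:
    - {"dx": 0.8,"dy": -3.5,"dz": 0,"ax": 0,"ay": 0,"az": 0,"jaw": 0}
    - {"dx": 1.6,"dy": -7,"dz": 0,"ax": 0,"ay": 0,"az": 0,"jaw": 0}
    - {"dx": 2.4,"dy": -10.5,"dz": 0,"ax": 0,"ay": 0,"az": 0,"jaw": 0}
    - {"dx": 3.1,"dy": -13,"dz": 0,"ax": 0,"ay": 0,"az": 0,"jaw": 0}
    - {"dx": 3.1,"dy": -14.2,"dz": 0,"ax": 0,"ay": 0,"az": 0,"jaw": 0}
    - {"dx": 3.1,"dy": -14.2,"dz": -1,"ax": 0,"ay": 0,"az": 0,"jaw": 0}
    - {"dx": 3.1,"dy": -14.2,"dz": -2,"ax": 0,"ay": 0,"az": 0,"jaw": 0}
    - {"dx": 3.1,"dy": -14.2,"dz": -2,"ax": 0,"ay": 0,"az": 0,"jaw": 0}

```text
clock: 40.35
eef_pos: [579.1, -321.8, 135.5]
orientation: [-2.308, 1.567, 2.405]
contact_force: [0.2, -0.4, -0.1]
finger_gap: 88.0
```

```bash
python3 look.py scene e4 0 120 340 420 2
```

```text
t 40.4 tcp [ 579.6 -322.2  136.4] fing [-0.002  0.002 -1.   ] jaw [ 1.     0.001 -0.002] yaw jaw 0.1 gap 88.3 F [ 0.3  0.2 -0.1] q [ 0.68  0.7  -0.37  1.56  0.29  0.94  0.22]
 to 1 0 [-0.002 -0.002 -0.001]
 to 1 3.4 [-0.002 -0.002  0.058]
 to -1 0 [ 3.00e-03 -3.00e-03  3.14e+00]
 to -1 3.4 [-3.000e-03  3.000e-03 -3.084e+00]
```

View pics/e4.png

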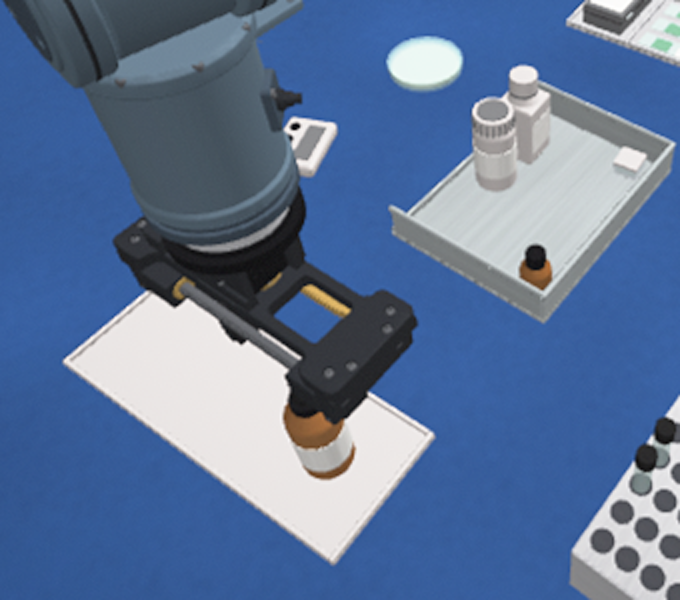

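>>> play_rows:
  plan:
    - {"dx": 0,"dy": -0.09,"dz": -2,"ax": 0,"ay": 0,"az": 0,"jaw": 0}
    - {"dx": 0,"dy": -0.09,"dz": -4.5,"ax": 0,"ay": 0,"az": 0,"jaw": 0}
    - {"dx": 0,"dy": -0.09,"dz": -6.8,"ax": 0,"ay": 0,"az": 0,"jaw": 10}
    - {"dx": 0,"dy": -0.09,"dz": -7.8,"ax": 0,"ay": 0,"az": 0,"jaw": 30}
    - {"dx": 0,"dy": -0.09,"dz": -8.15,"ax": 0,"ay": 0,"az": 0,"jaw": 50}
    - {"dx": 0,"dy": -0.09,"dz": -8.15,"ax": 0,"ay": 0,"az": 0,"jaw": 70}
    - {"dx": 0,"dy": -0.09,"dz": -8.15,"ax": 0,"ay": 0,"az": 0,"jaw": 90}
    - {"dx": 0,"dy": -0.09,"dz": -8.15,"ax": 0,"ay": 0,"az": 0,"jaw": 110}

```text
clock: 41.2
eef_pos: [580.4, -323.4, 56.2]
orientation: [-3.021, 1.57, 1.693]
contact_force: [-0.1, -0.2, -0.8]
finger_gap: 51.0
```

>>> play_rows:
  plan:
    - {"dx": 0,"dy": 0,"dz": 0,"ax": 0,"ay": 0,"az": 0,"jaw": 120}
    - {"dx": 0,"dy": 0,"dz": 0,"ax": 0,"ay": 0,"az": 0,"jaw": 130}
    - {"dx": 0,"dy": 0,"dz": 0,"ax": 0,"ay": 0,"az": 0,"jaw": 140}
    - {"dx": 0,"dy": 0,"dz": 0,"ax": 0,"ay": 0,"az": 0,"jaw": 200}
    - {"dx": 0,"dy": 0,"dz": 0,"ax": 0,"ay": 0,"az": 0,"jaw": 200}
    - {"dx": 0,"dy": 0,"dz": 0,"ax": 0,"ay": 0,"az": 0,"jaw": 200}

```text
clock: 41.8
eef_pos: [580.4, -323.7, 56.6]
orientation: [-2.898, 1.57, 1.816]
contact_force: [-3.2, -0.2, 5.9]
finger_gap: 41.3
```

```bash
python3 -c "
from h import *
st()"
```

```text
t 41.8 tcp [ 580.4 -323.7   56.6] fing [-0.     0.001 -1.   ] jaw [ 1.     0.001 -0.   ] yaw jaw 0.1 gap 41.3 F [-3.2 -0.2  5.9] q [ 0.66  0.81 -0.34  1.58  0.33  0.81  0.19]
 to 1 0 [-0.001 -0.    -0.001]
 to 1 3.4 [-0.001 -0.     0.058]
 to -1 0 [ 0.00e+00 -1.00e-03  3.14e+00]
 to -1 3.4 [-0.000e+00  1.000e-03 -3.083e+00]
```

>>> play_rows:
  plan:
    - {"dx": 0,"dy": 0,"dz": 1.5,"ax": 0,"ay": 0,"az": 0,"jaw": 200}
    - {"dx": 0,"dy": 0,"dz": 4,"ax": 0,"ay": 0,"az": 0,"jaw": 200}
    - {"dx": 0,"dy": 0,"dz": 6.5,"ax": 0,"ay": 0,"az": 0,"jaw": 200}
    - {"dx": -0.5,"dy": 2,"dz": 7,"ax": 0,"ay": 0,"az": 0,"jaw": 200}
    - {"dx": -1.7,"dy": 5,"dz": 7,"ax": 0,"ay": 0,"az": 0,"jaw": 200}
    - {"dx": -3,"dy": 9,"dz": 7,"ax": 0,"ay": 0,"az": 0,"jaw": 200}
    - {"dx": -4.4,"dy": 13,"dz": 7,"ax": 0,"ay": 0,"az": 0,"jaw": 200}
    - {"dx": -5.8,"dy": 17,"dz": 7,"ax": 0,"ay": 0,"az": 0,"jaw": 200}

```text
clock: 42.6
eef_pos: [522.0, -152.1, 127.3]
orientation: [2.229, 1.57, 0.659]
contact_force: [0.5, 0.2, -1.4]
finger_gap: 41.7
```

>>> play_rows:
  plan:
    - {"dx": -0.9,"dy": 3.5,"dz": 0,"ax": 0,"ay": 0,"az": 0,"jaw": 200}
    - {"dx": -1.6,"dy": 6.5,"dz": 0,"ax": 0,"ay": 0,"az": 0,"jaw": 200}
    - {"dx": -1.9,"dy": 8.6,"dz": 0,"ax": 0,"ay": 0,"az": 0,"jaw": 200}
    - {"dx": -1.9,"dy": 9.5,"dz": 0,"ax": 0,"ay": 0,"az": 0,"jaw": 200}
    - {"dx": -1.9,"dy": 9.5,"dz": 0,"ax": 0,"ay": 0,"az": 0,"jaw": 200}
    - {"dx": -1.9,"dy": 9.5,"dz": -1,"ax": 0,"ay": 0,"az": 0,"jaw": 200}
    - {"dx": -1.9,"dy": 9.5,"dz": -1.5,"ax": 0,"ay": 0,"az": 0,"jaw": 200}
    - {"dx": -1.9,"dy": 9.5,"dz": -1.5,"ax": 0,"ay": 0,"az": 0,"jaw": 200}

```text
clock: 43.4
eef_pos: [502.2, -58.3, 111.1]
orientation: [-1.998, 1.569, 2.714]
contact_force: [-0.9, -0.0, -0.7]
finger_gap: 41.5
```

```bash
python3 -c "
from h import *
st()"
```

```text
t 43.4 tcp [502.2 -58.3 111.1] fing [-0.001  0.001 -1.   ] jaw [ 1.    -0.001 -0.001] yaw jaw -0.0 gap 41.5 F [-0.9 -0.  -0.7] q [ 0.35  0.52 -0.4   1.99  0.31  0.69 -0.25]
 to 1 0 [-0.001 -0.001  0.001]
 to 1 3.4 [-0.001 -0.001  0.06 ]
 to -1 0 [-2.000e-03  1.000e-03 -3.141e+00]
 to -1 3.4 [-2.000e-03  1.000e-03 -3.081e+00]
```

>>> play_rows:
  plan:
    - {"dx": 0.08,"dy": 0.18,"dz": -0.5,"ax": 0,"ay": 0,"az": 0,"jaw": 200}
    - {"dx": 0.08,"dy": 0.18,"dz": -2,"ax": 0,"ay": 0,"az": 0,"jaw": 200}
    - {"dx": 0.08,"dy": 0.18,"dz": -3.5,"ax": 0,"ay": 0,"az": 0,"jaw": 200}
    - {"dx": 0.08,"dy": 0.18,"dz": -4.6,"ax": 0,"ay": 0,"az": 0,"jaw": 200}
    - {"dx": 0.08,"dy": 0.18,"dz": -5.15,"ax": 0,"ay": 0,"az": 0,"jaw": 200}
    - {"dx": 0.08,"dy": 0.18,"dz": -5.25,"ax": 0,"ay": 0,"az": 0,"jaw": 200}
    - {"dx": 0.08,"dy": 0.18,"dz": -5.25,"ax": 0,"ay": 0,"az": 0,"jaw": 200}

```text
clock: 44.1
eef_pos: [503.2, -56.5, 58.7]
orientation: [-2.114, 1.57, 2.597]
contact_force: [0.1, -0.4, -1.5]
finger_gap: 41.2
```

```bash
python3 -c "
from h import *
st()"
```

```text
t 44.1 tcp [503.2 -56.5  58.7] fing [-0.001  0.001 -1.   ] jaw [ 1.    -0.001 -0.001] yaw jaw -0.0 gap 41.2 F [ 0.1 -0.4 -1.5] q [ 0.31  0.61 -0.36  2.01  0.37  0.59 -0.3 ]
 to 1 0 [-0.001 -0.001  0.001]
 to 1 3.4 [-0.001 -0.001  0.06 ]
 to -1 0 [-2.000e-03  1.000e-03 -3.141e+00]
 to -1 3.4 [-2.000e-03  1.000e-03 -3.081e+00]
```

>>> play_rows:
  plan:
    - {"dx": 0,"dy": 0,"dz": -0.06,"ax": 0,"ay": 0,"az": 0,"jaw": 200}
    - {"dx": 0,"dy": 0,"dz": -0.12,"ax": 0,"ay": 0,"az": 0,"jaw": 200}
    - {"dx": 0,"dy": 0,"dz": -0.12,"ax": 0,"ay": 0,"az": 0,"jaw": 200}

```text
clock: 44.4
eef_pos: [503.4, -56.6, 57.8]
orientation: [-2.322, 1.57, 2.389]
contact_force: [0.2, -0.0, -0.9]
finger_gap: 41.4
```

>>> play_rows:
  plan:
    - {"dx": 0,"dy": 0,"dz": 0,"ax": 0,"ay": 0,"az": 0,"jaw": 125}
    - {"dx": 0,"dy": 0,"dz": 0,"ax": 0,"ay": 0,"az": 0,"jaw": 110}
    - {"dx": 0,"dy": 0,"dz": 0,"ax": 0,"ay": 0,"az": 0,"jaw": 80}
    - {"dx": 0,"dy": 0,"dz": 0,"ax": 0,"ay": 0,"az": 0,"jaw": 40}
    - {"dx": 0,"dy": 0,"dz": 0,"ax": 0,"ay": 0,"az": 0,"jaw": 0}
    - {"dx": 0,"dy": 0,"dz": 0,"ax": 0,"ay": 0,"az": 0,"jaw": 0}

```text
clock: 45.0
eef_pos: [503.5, -56.6, 57.8]
orientation: [-2.393, 1.57, 2.319]
contact_force: [0.1, 0.1, -0.6]
finger_gap: 80.2
```

>>> play_rows:
  plan:
    - {"dx": 0,"dy": 0,"dz": 2,"ax": 0,"ay": 0,"az": 0,"jaw": 0}
    - {"dx": 0,"dy": 0,"dz": 5,"ax": 0,"ay": 0,"az": 0,"jaw": 0}
    - {"dx": 0,"dy": 0,"dz": 9,"ax": 0,"ay": 0,"az": 0,"jaw": 0}
    - {"dx": 0,"dy": -2,"dz": 12,"ax": 0,"ay": 0,"az": 0,"jaw": 0}
    - {"dx": 0,"dy": -6,"dz": 14,"ax": 0,"ay": 0,"az": 0,"jaw": 0}
    - {"dx": 0,"dy": -11,"dz": 14,"ax": 0,"ay": 0,"az": 0,"jaw": 0}
    - {"dx": 0,"dy": -15.5,"dz": 14,"ax": 0,"ay": 0,"az": 0,"jaw": 0}
    - {"dx": 0,"dy": -20,"dz": 14,"ax": 0,"ay": 0,"az": 0,"jaw": 0}

```text
clock: 45.8
eef_pos: [503.1, -258.6, 198.1]
orientation: [-2.446, 1.571, 2.265]
contact_force: [1.4, 0.4, -0.2]
finger_gap: 87.8
```

>>> play_rows:
  plan:
    - {"dx": 0,"dy": -4,"dz": 0,"ax": 0,"ay": 0,"az": 0,"jaw": 0}
    - {"dx": 0,"dy": -8,"dz": 0,"ax": 0,"ay": 0,"az": 0,"jaw": 0}
    - {"dx": 0,"dy": -12,"dz": 0,"ax": 0,"ay": 0,"az": 0,"jaw": 0}
    - {"dx": 0,"dy": -15,"dz": 0,"ax": 0,"ay": 0,"az": 0,"jaw": 0}
    - {"dx": 0,"dy": -16,"dz": 0,"ax": 0,"ay": 0,"az": 0,"jaw": 0}
    - {"dx": 0,"dy": -16,"dz": 0,"ax": 0,"ay": 0,"az": 0,"jaw": 0}
    - {"dx": 0,"dy": -16,"dz": 0,"ax": 0,"ay": 0,"az": 0,"jaw": 0}

```text
clock: 46.5
eef_pos: [503.7, -416.3, 198.0]
orientation: [-3.121, 1.569, 1.592]
contact_force: [0.0, 0.5, -0.0]
finger_gap: 88.0
```

```bash
python3 look.py scene f1 190 85 375 275 3; python3 look.py top g1 228 170 356 270 6;  python3 - <<'E'
from h import *
import cv2
a=cv2.imread("pics/top0.png")
b=snapshot("top")[:,:,::-1]; cv2.imwrite("pics/topend.png",b)
d=cv2.absdiff(a,b)[170:270,228:356]; cv2.imwrite("pics/diff.png",cv2.resize(d,None,fx=5,fy=5))
E
```

```text
t 46.55 tcp [ 503.9 -416.   198.1] fing [ 0.     0.002 -1.   ] jaw [1.    0.002 0.   ] yaw jaw 0.1 gap 88.0 F [0.3 0.1 0.7] q [ 0.86  0.61 -0.35  1.55  0.23  1.03  0.45]
 to 1 0 [-0.002  0.    -0.002]
 to 1 3.4 [-0.002  0.     0.058]
 to -1 0 [-0.00e+00 -2.00e-03  3.14e+00]
 to -1 3.4 [ 0.000e+00  2.000e-03 -3.084e+00]
t 46.6 tcp [ 504.  -416.2  198.3] fing [ 0.     0.001 -1.   ] jaw [1.    0.002 0.   ] yaw jaw 0.1 gap 88.0 F [ 0.8 -0.4  0.6] q [ 0.86  0.61 -0.35  1.55  0.23  1.03  0.45]
 to 1 0 [-0.001  0.    -0.002]
 to 1 3.4 [-0.001  0.     0.058]
 to -1 0 [-0.00e+00 -2.00e-03  3.14e+00]
 to -1 3.4 [ 0.000e+00  2.000e-03 -3.084e+00]
```

View pics/f1.png

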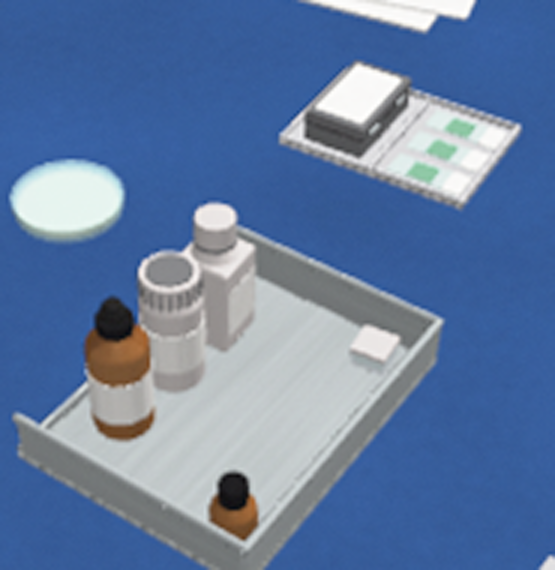

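View pics/g1.png

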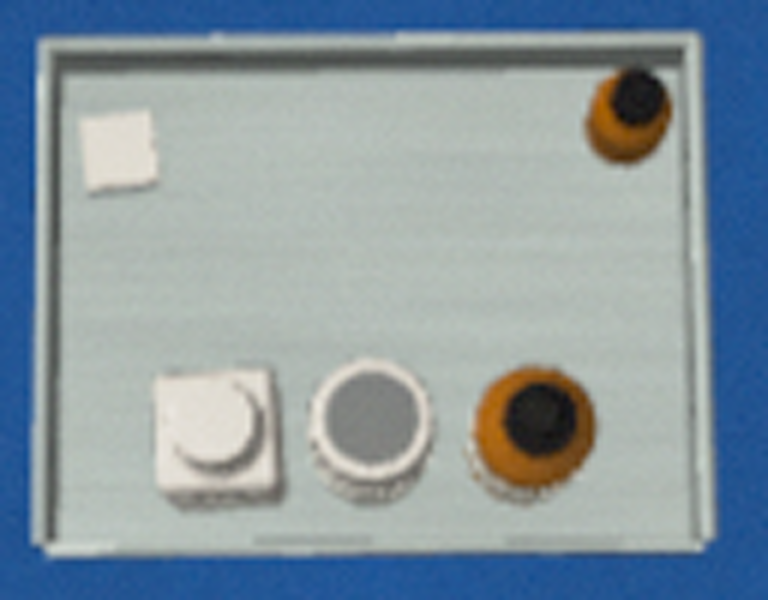

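View pics/diff.png

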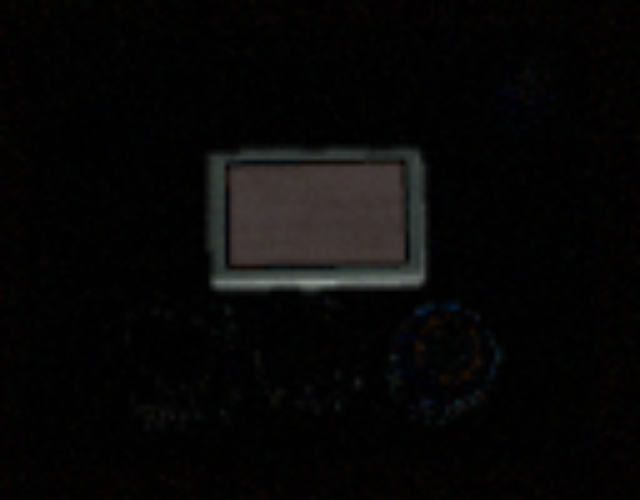

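The difference image shows only the box gone. The bottles, pack and oil bottle match the start to under about 1 mm. The arm is clear and still, so I'm handing in.

```bash
python3 -c "
from rig import *
print(sign_off())"
```

```text
the job is handed in; nothing more can be done
None
```

The job is done and handed in at about 46.7 s, with the arm clear of everything.

- **What I did:** I stood the dropper bottle, wide jar and square bottle upright on the white tray. I then laid the slide box flat in the near compartment of the reading tray. Only after that did I put the bottles back in their original order: square bottle at +y, jar in the middle, dropper at −y.
- **Bottles and corner items:** Compared with the first top picture, the stain tray differs only by the missing box. All three bottles are upright within about 1 mm of where they stood, and the coverslip pack and oil bottle have not moved.
- **Slide box:** It lies flat and square inside the compartment, clear of the rim and divider.
- **Forces:** The readings I saw stayed under about 8 N.
- **What disagreed:** The two cameras differed by 2–5 mm. While the box hung over the reading tray, my first correction from them moved it too far, about 7 mm in y and 3 mm in x. I measured again and took that back before lowering it. In the last check before release, each camera put the box within about 4 mm of centre, on opposite sides.

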